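Stack turning blanks crosswise on the drying tray and push it into the drying cabinet

TASK

Put the dark hardwood slats up to dry: while the tray is still out on the saw table, stack them all on its two bearers like a log cabin, two to a layer near the ends of what they lie on, every layer square across the one below (the first across the bearers; an odd slat lies alone on top). Then push the loaded tray, without lifting it, up the ramp and fully into the cabinet until the spring flap has popped up behind it, with the stack still in good order. Leave the tape measure and the screw box where they are.

Things in the scene. Friction and masses are not known exactly. Their poses are not given: they have to be found in the camera images.
- slat_1_mid (a point): dark hardwood slat (blank) 30 x 110 x 19 mm, 50 g, lying flat on the saw table or on the wooden side table (5 mm lower); the point is its centre, its y axis runs along its 110 mm length, z up. Between four and six of the slats slat_1 to slat_6 are there (None if absent)
- slat_2_mid (a point): dark hardwood slat (blank) 30 x 110 x 19 mm, 50 g, lying flat on the saw table or on the wooden side table (5 mm lower); the point is its centre, its y axis runs along its 110 mm length, z up. Between four and six of the slats slat_1 to slat_6 are there (None if absent)
- slat_3_mid (a point): dark hardwood slat (blank) 30 x 110 x 19 mm, 50 g, lying flat on the saw table or on the wooden side table (5 mm lower); the point is its centre, its y axis runs along its 110 mm length, z up. Between four and six of the slats slat_1 to slat_6 are there (None if absent)
- slat_4_mid (a point): dark hardwood slat (blank) 30 x 110 x 19 mm, 50 g, lying flat on the saw table or on the wooden side table (5 mm lower); the point is its centre, its y axis runs along its 110 mm length, z up. Between four and six of the slats slat_1 to slat_6 are there (None if absent)
- slat_5_mid (a point): dark hardwood slat (blank) 30 x 110 x 19 mm, 50 g, lying flat on the saw table or on the wooden side table (5 mm lower); the point is its centre, its y axis runs along its 110 mm length, z up. Between four and six of the slats slat_1 to slat_6 are there (None if absent)
- slat_6_mid (a point): dark hardwood slat (blank) 30 x 110 x 19 mm, 50 g, lying flat on the saw table or on the wooden side table (5 mm lower); the point is its centre, its y axis runs along its 110 mm length, z up. Between four and six of the slats slat_1 to slat_6 are there (None if absent)
- tray: loose plywood drying tray, 210 (x) x 130 (y) x 12 mm, 0.35 kg; origin under its middle; x points to its nose, the end that enters the cabinet first, y to its left. Two fixed hardwood bearers, 110 mm long along y, 22 wide, 12 high, have their centre lines at x = 0 and 70 mm; a grab bar stands across the tail
- tray_bed (a point): middle of the tray's stacking place, 35 mm ahead of the tray's origin, level with the bearer tops, 24 mm above the tray's underside; axes as the tray's. First and third layer slats lie along x about 35 mm either side (y = +-35 mm), second layer slats along y at x = +-35 mm, measured from here
- tray_bar (a point): middle of the hardwood grab bar across the tray's tail, 95 mm behind the tray's origin, 31 mm above its underside. The bar is 20 mm thick (x), 110 long (y), its top 50 mm above the underside, its rear face flush with the tail edge (10 mm behind this point). Grip it from above across the 20 mm, or push on its rear face
- cabinet: low fixed drying cabinet, open in front; origin at table height, x points inward (the way the tray is pushed), y left. Ramp foot at x = -240 mm, top 14 mm high at -141; cheeks 34 mm high and 138 apart from x = -190 inward; the mouth flares to 170 mm at -245. Hood with clear sides over x = -35 to 121, 144 mm high, 126 clear inside. With the tray home, the tray's origin is at x = -4 to +4
- pocket (a point): middle of the pocket behind the flap, on its floor 14 mm above the table, at the cabinet's origin; the pocket is 220 mm long (x = -111 to +109 mm) and 138 mm wide; axes as the cabinet's. Ramp, floor and tray underside are waxed (friction about 0.3). When home the tray lies flat here, its middle over this point
- flap (a joint): spring flap catch at the cabinet's threshold, an aluminium strip 30 x 124 mm hinged at the top of the ramp, free edge inward; 0 = sprung up, its edge 9 mm above the pocket floor (23 mm above the table); 0.31 = pressed level with the floor. It gives under the tray and springs up behind the tail when the tray is fully in
- tape_measure: bystander: yellow and black tape measure, 39 x 111 x 68 mm, beyond the work; origin under its centre
- screw_box: bystander: small cardboard screw box with a blue lid, 57 x 77 x 37 mm, beyond the work; origin under its centre

How it is judged (in metres and radians):
On the way, in this order (a step that is already met when the one before it is completed fails the run):
1. all slats stand stacked crosswise on the tray, outside the cabinet, let go (((z of slat_1_mid in the frame of tray_bed between 0.0035 and 0.0155 m and x of slat_1_mid in the frame of tray_bed between -0.018 and 0.018 m and angle between the y axis of slat_1_mid and the x axis of tray_bed, either way round below 0.2 rad and (y of slat_1_mid in the frame of tray_bed between 0.022 and 0.05 m or y of slat_1_mid in the frame of tray_bed between -0.05 and -0.022 m)) or (z of slat_1_mid in the frame of tray_bed between 0.0225 and 0.0345 m and y of slat_1_mid in the frame of tray_bed between -0.018 and 0.018 m and angle between the y axis of slat_1_mid and the y axis of tray_bed, either way round below 0.2 rad and (x of slat_1_mid in the frame of tray_bed between 0.022 and 0.05 m or x of slat_1_mid in the frame of tray_bed between -0.05 and -0.022 m)) or (z of slat_1_mid in the frame of tray_bed between 0.0415 and 0.0535 m and x of slat_1_mid in the frame of tray_bed between -0.018 and 0.018 m and angle between the y axis of slat_1_mid and the x axis of tray_bed, either way round below 0.2 rad and y of slat_1_mid in the frame of tray_bed between -0.05 and 0.05 m)) and ((z of slat_2_mid in the frame of tray_bed between 0.0035 and 0.0155 m and x of slat_2_mid in the frame of tray_bed between -0.018 and 0.018 m and angle between the y axis of slat_2_mid and the x axis of tray_bed, either way round below 0.2 rad and (y of slat_2_mid in the frame of tray_bed between 0.022 and 0.05 m or y of slat_2_mid in the frame of tray_bed between -0.05 and -0.022 m)) or (z of slat_2_mid in the frame of tray_bed between 0.0225 and 0.0345 m and y of slat_2_mid in the frame of tray_bed between -0.018 and 0.018 m and angle between the y axis of slat_2_mid and the y axis of tray_bed, either way round below 0.2 rad and (x of slat_2_mid in the frame of tray_bed between 0.022 and 0.05 m or x of slat_2_mid in the frame of tray_bed between -0.05 and -0.022 m)) or (z of slat_2_mid in the frame of tray_bed between 0.0415 and 0.0535 m and x of slat_2_mid in the frame of tray_bed between -0.018 and 0.018 m and angle between the y axis of slat_2_mid and the x axis of tray_bed, either way round below 0.2 rad and y of slat_2_mid in the frame of tray_bed between -0.05 and 0.05 m)) and ((z of slat_3_mid in the frame of tray_bed between 0.0035 and 0.0155 m and x of slat_3_mid in the frame of tray_bed between -0.018 and 0.018 m and angle between the y axis of slat_3_mid and the x axis of tray_bed, either way round below 0.2 rad and (y of slat_3_mid in the frame of tray_bed between 0.022 and 0.05 m or y of slat_3_mid in the frame of tray_bed between -0.05 and -0.022 m)) or (z of slat_3_mid in the frame of tray_bed between 0.0225 and 0.0345 m and y of slat_3_mid in the frame of tray_bed between -0.018 and 0.018 m and angle between the y axis of slat_3_mid and the y axis of tray_bed, either way round below 0.2 rad and (x of slat_3_mid in the frame of tray_bed between 0.022 and 0.05 m or x of slat_3_mid in the frame of tray_bed between -0.05 and -0.022 m)) or (z of slat_3_mid in the frame of tray_bed between 0.0415 and 0.0535 m and x of slat_3_mid in the frame of tray_bed between -0.018 and 0.018 m and angle between the y axis of slat_3_mid and the x axis of tray_bed, either way round below 0.2 rad and y of slat_3_mid in the frame of tray_bed between -0.05 and 0.05 m)) and ((z of slat_4_mid in the frame of tray_bed between 0.0035 and 0.0155 m and x of slat_4_mid in the frame of tray_bed between -0.018 and 0.018 m and angle between the y axis of slat_4_mid and the x axis of tray_bed, either way round below 0.2 rad and (y of slat_4_mid in the frame of tray_bed between 0.022 and 0.05 m or y of slat_4_mid in the frame of tray_bed between -0.05 and -0.022 m)) or (z of slat_4_mid in the frame of tray_bed between 0.0225 and 0.0345 m and y of slat_4_mid in the frame of tray_bed between -0.018 and 0.018 m and angle between the y axis of slat_4_mid and the y axis of tray_bed, either way round below 0.2 rad and (x of slat_4_mid in the frame of tray_bed between 0.022 and 0.05 m or x of slat_4_mid in the frame of tray_bed between -0.05 and -0.022 m)) or (z of slat_4_mid in the frame of tray_bed between 0.0415 and 0.0535 m and x of slat_4_mid in the frame of tray_bed between -0.018 and 0.018 m and angle between the y axis of slat_4_mid and the x axis of tray_bed, either way round below 0.2 rad and y of slat_4_mid in the frame of tray_bed between -0.05 and 0.05 m)) and ((z of slat_5_mid in the frame of tray_bed between 0.0035 and 0.0155 m and x of slat_5_mid in the frame of tray_bed between -0.018 and 0.018 m and angle between the y axis of slat_5_mid and the x axis of tray_bed, either way round below 0.2 rad and (y of slat_5_mid in the frame of tray_bed between 0.022 and 0.05 m or y of slat_5_mid in the frame of tray_bed between -0.05 and -0.022 m)) or (z of slat_5_mid in the frame of tray_bed between 0.0225 and 0.0345 m and y of slat_5_mid in the frame of tray_bed between -0.018 and 0.018 m and angle between the y axis of slat_5_mid and the y axis of tray_bed, either way round below 0.2 rad and (x of slat_5_mid in the frame of tray_bed between 0.022 and 0.05 m or x of slat_5_mid in the frame of tray_bed between -0.05 and -0.022 m)) or (z of slat_5_mid in the frame of tray_bed between 0.0415 and 0.0535 m and x of slat_5_mid in the frame of tray_bed between -0.018 and 0.018 m and angle between the y axis of slat_5_mid and the x axis of tray_bed, either way round below 0.2 rad and y of slat_5_mid in the frame of tray_bed between -0.05 and 0.05 m)) and ((z of slat_6_mid in the frame of tray_bed between 0.0035 and 0.0155 m and x of slat_6_mid in the frame of tray_bed between -0.018 and 0.018 m and angle between the y axis of slat_6_mid and the x axis of tray_bed, either way round below 0.2 rad and (y of slat_6_mid in the frame of tray_bed between 0.022 and 0.05 m or y of slat_6_mid in the frame of tray_bed between -0.05 and -0.022 m)) or (z of slat_6_mid in the frame of tray_bed between 0.0225 and 0.0345 m and y of slat_6_mid in the frame of tray_bed between -0.018 and 0.018 m and angle between the y axis of slat_6_mid and the y axis of tray_bed, either way round below 0.2 rad and (x of slat_6_mid in the frame of tray_bed between 0.022 and 0.05 m or x of slat_6_mid in the frame of tray_bed between -0.05 and -0.022 m)) or (z of slat_6_mid in the frame of tray_bed between 0.0415 and 0.0535 m and x of slat_6_mid in the frame of tray_bed between -0.018 and 0.018 m and angle between the y axis of slat_6_mid and the x axis of tray_bed, either way round below 0.2 rad and y of slat_6_mid in the frame of tray_bed between -0.05 and 0.05 m)) and linear speed of each of slat_1, slat_2, slat_3, slat_4, slat_5, slat_6 below 0.02 m/s and contact force between the fingers and slat_1 below 0.3 N and contact force between the fingers and slat_2 below 0.3 N and contact force between the fingers and slat_3 below 0.3 N and contact force between the fingers and slat_4 below 0.3 N and contact force between the fingers and slat_5 below 0.3 N and contact force between the fingers and slat_6 below 0.3 N and x of tray_bed in the frame of cabinet below -0.13 m), for 0.3 s.
2. the loaded tray is fully in the cabinet and the flap is up behind it (x of tray_bed in the frame of cabinet between 0.023 and 0.043 m and y of tray_bed in the frame of cabinet between -0.009 and 0.009 m and z of tray_bed in the frame of cabinet between 0.033 and 0.043 m and value of joint flap below 0.08 rad), for 0.2 s.
At the end, for the whole second after the job is handed in: Every slat in the stack on the tray: 22 to 50 mm either side of tray_bed (third layer within 50), centred lengthwise within 18 mm, square within 0.2 rad, layer height within 6 mm; tray in the pocket (within 10 mm along, 9 across), flap up (below 0.08 rad); all at rest, let go (all of step 2 and ((z of slat_1_mid in the frame of tray_bed between 0.0035 and 0.0155 m and x of slat_1_mid in the frame of tray_bed between -0.018 and 0.018 m and angle between the y axis of slat_1_mid and the x axis of tray_bed, either way round below 0.2 rad and (y of slat_1_mid in the frame of tray_bed between 0.022 and 0.05 m or y of slat_1_mid in the frame of tray_bed between -0.05 and -0.022 m)) or (z of slat_1_mid in the frame of tray_bed between 0.0225 and 0.0345 m and y of slat_1_mid in the frame of tray_bed between -0.018 and 0.018 m and angle between the y axis of slat_1_mid and the y axis of tray_bed, either way round below 0.2 rad and (x of slat_1_mid in the frame of tray_bed between 0.022 and 0.05 m or x of slat_1_mid in the frame of tray_bed between -0.05 and -0.022 m)) or (z of slat_1_mid in the frame of tray_bed between 0.0415 and 0.0535 m and x of slat_1_mid in the frame of tray_bed between -0.018 and 0.018 m and angle between the y axis of slat_1_mid and the x axis of tray_bed, either way round below 0.2 rad and y of slat_1_mid in the frame of tray_bed between -0.05 and 0.05 m)) and ((z of slat_2_mid in the frame of tray_bed between 0.0035 and 0.0155 m and x of slat_2_mid in the frame of tray_bed between -0.018 and 0.018 m and angle between the y axis of slat_2_mid and the x axis of tray_bed, either way round below 0.2 rad and (y of slat_2_mid in the frame of tray_bed between 0.022 and 0.05 m or y of slat_2_mid in the frame of tray_bed between -0.05 and -0.022 m)) or (z of slat_2_mid in the frame of tray_bed between 0.0225 and 0.0345 m and y of slat_2_mid in the frame of tray_bed between -0.018 and 0.018 m and angle between the y axis of slat_2_mid and the y axis of tray_bed, either way round below 0.2 rad and (x of slat_2_mid in the frame of tray_bed between 0.022 and 0.05 m or x of slat_2_mid in the frame of tray_bed between -0.05 and -0.022 m)) or (z of slat_2_mid in the frame of tray_bed between 0.0415 and 0.0535 m and x of slat_2_mid in the frame of tray_bed between -0.018 and 0.018 m and angle between the y axis of slat_2_mid and the x axis of tray_bed, either way round below 0.2 rad and y of slat_2_mid in the frame of tray_bed between -0.05 and 0.05 m)) and ((z of slat_3_mid in the frame of tray_bed between 0.0035 and 0.0155 m and x of slat_3_mid in the frame of tray_bed between -0.018 and 0.018 m and angle between the y axis of slat_3_mid and the x axis of tray_bed, either way round below 0.2 rad and (y of slat_3_mid in the frame of tray_bed between 0.022 and 0.05 m or y of slat_3_mid in the frame of tray_bed between -0.05 and -0.022 m)) or (z of slat_3_mid in the frame of tray_bed between 0.0225 and 0.0345 m and y of slat_3_mid in the frame of tray_bed between -0.018 and 0.018 m and angle between the y axis of slat_3_mid and the y axis of tray_bed, either way round below 0.2 rad and (x of slat_3_mid in the frame of tray_bed between 0.022 and 0.05 m or x of slat_3_mid in the frame of tray_bed between -0.05 and -0.022 m)) or (z of slat_3_mid in the frame of tray_bed between 0.0415 and 0.0535 m and x of slat_3_mid in the frame of tray_bed between -0.018 and 0.018 m and angle between the y axis of slat_3_mid and the x axis of tray_bed, either way round below 0.2 rad and y of slat_3_mid in the frame of tray_bed between -0.05 and 0.05 m)) and ((z of slat_4_mid in the frame of tray_bed between 0.0035 and 0.0155 m and x of slat_4_mid in the frame of tray_bed between -0.018 and 0.018 m and angle between the y axis of slat_4_mid and the x axis of tray_bed, either way round below 0.2 rad and (y of slat_4_mid in the frame of tray_bed between 0.022 and 0.05 m or y of slat_4_mid in the frame of tray_bed between -0.05 and -0.022 m)) or (z of slat_4_mid in the frame of tray_bed between 0.0225 and 0.0345 m and y of slat_4_mid in the frame of tray_bed between -0.018 and 0.018 m and angle between the y axis of slat_4_mid and the y axis of tray_bed, either way round below 0.2 rad and (x of slat_4_mid in the frame of tray_bed between 0.022 and 0.05 m or x of slat_4_mid in the frame of tray_bed between -0.05 and -0.022 m)) or (z of slat_4_mid in the frame of tray_bed between 0.0415 and 0.0535 m and x of slat_4_mid in the frame of tray_bed between -0.018 and 0.018 m and angle between the y axis of slat_4_mid and the x axis of tray_bed, either way round below 0.2 rad and y of slat_4_mid in the frame of tray_bed between -0.05 and 0.05 m)) and ((z of slat_5_mid in the frame of tray_bed between 0.0035 and 0.0155 m and x of slat_5_mid in the frame of tray_bed between -0.018 and 0.018 m and angle between the y axis of slat_5_mid and the x axis of tray_bed, either way round below 0.2 rad and (y of slat_5_mid in the frame of tray_bed between 0.022 and 0.05 m or y of slat_5_mid in the frame of tray_bed between -0.05 and -0.022 m)) or (z of slat_5_mid in the frame of tray_bed between 0.0225 and 0.0345 m and y of slat_5_mid in the frame of tray_bed between -0.018 and 0.018 m and angle between the y axis of slat_5_mid and the y axis of tray_bed, either way round below 0.2 rad and (x of slat_5_mid in the frame of tray_bed between 0.022 and 0.05 m or x of slat_5_mid in the frame of tray_bed between -0.05 and -0.022 m)) or (z of slat_5_mid in the frame of tray_bed between 0.0415 and 0.0535 m and x of slat_5_mid in the frame of tray_bed between -0.018 and 0.018 m and angle between the y axis of slat_5_mid and the x axis of tray_bed, either way round below 0.2 rad and y of slat_5_mid in the frame of tray_bed between -0.05 and 0.05 m)) and ((z of slat_6_mid in the frame of tray_bed between 0.0035 and 0.0155 m and x of slat_6_mid in the frame of tray_bed between -0.018 and 0.018 m and angle between the y axis of slat_6_mid and the x axis of tray_bed, either way round below 0.2 rad and (y of slat_6_mid in the frame of tray_bed between 0.022 and 0.05 m or y of slat_6_mid in the frame of tray_bed between -0.05 and -0.022 m)) or (z of slat_6_mid in the frame of tray_bed between 0.0225 and 0.0345 m and y of slat_6_mid in the frame of tray_bed between -0.018 and 0.018 m and angle between the y axis of slat_6_mid and the y axis of tray_bed, either way round below 0.2 rad and (x of slat_6_mid in the frame of tray_bed between 0.022 and 0.05 m or x of slat_6_mid in the frame of tray_bed between -0.05 and -0.022 m)) or (z of slat_6_mid in the frame of tray_bed between 0.0415 and 0.0535 m and x of slat_6_mid in the frame of tray_bed between -0.018 and 0.018 m and angle between the y axis of slat_6_mid and the x axis of tray_bed, either way round below 0.2 rad and y of slat_6_mid in the frame of tray_bed between -0.05 and 0.05 m)) and linear speed of each of slat_1, slat_2, slat_3, slat_4, slat_5, slat_6, tray below 0.02 m/s); the robot touches nothing.
It fails at once if the tray was lifted (height (world z) of tray_bed above 0.085 m).
It fails at once if tape measure disturbed (distance of tape_measure from where it was at the start of the episode above 0.03 m).
It fails at once if screw box disturbed (distance of screw_box from where it was at the start of the episode above 0.03 m).
Of slat_1, slat_2, slat_3, slat_4, slat_5, slat_6 only 4 to 6 are there at a start; the rules pass over those that are not, and their reading is None.
At some moment in a run one of tray may be knocked a few centimetres aside while the robot is not near it.
Once in a run the grip may slacken for a moment while it holds something.
It also fails if it takes over 210 s, if anything falls off the work surface, if the arm or the gripper's body presses on something with over 40 N, if the wrist force passes 120 N, or if a joint passes its speed limit or range.

ROBOT

A 6-joint arm with a two-finger parallel gripper is mounted at the origin on the work surface; the furniture and walls round the work are solid. World frame = base frame: x ahead of the robot, y to its left, z up, the work surface at z = 0. Lengths are in mm, angles in rad, forces in N, time in s.
With the tool pointing down it reaches from about 350 to 775 mm from the base axis. Payload 7.3 kg.
Tool frame: the origin (TCP) lies at the very end of the fingers, on their centre line; the grasp point (between the pads) lies 19 mm behind it; z points along the fingers, y is the line along which they close (so a half turn about z gives the same grasp; the last joint's range is limited). The gripper opens to 92 mm and grips with 3 to 60 N. Pads are 19 mm wide; open, the fingers measure 130 mm over their backs; the gripper's body (75 mm by 190 mm) begins 47 mm behind the grasp point.
Start: joints at [1.016, 0.342, 1.524, -0, 1.275, -0.146], TCP at [208.681, 481.767, 201.541] pointing down, gripper open.
Joint ranges: [-2.53, 2.53], [-0.77, 2.02], [0.04, 2.7], [-1, 4.14], [0.28, 2.66], [-3.11, 3.11]. Speed limits (rad/s): [2.57, 2.57, 3.14, 3.14, 3.14, 3.14].

INTERFACE

Orientations are given as a unit quaternion [x, y, z, w].
In Python, from rig import manip gives the robot as it stands. The module is installed in compiled form; this text tells all that it offers.
- The arm moves only by the shell command python3 -m creep 'ROWS' [FORCE]. ROWS is JSON, a list of rows, each an object with "linear": the shift along the tool's x, y, z in mm, a list of three; "rotation": the turn, a rotation vector about the tool's x, y, z in degrees, a list of three; "jaw": the finger opening in mm, from 0 to 91.8. In form: [{"linear": [x, y, z], "rotation": [ax, ay, az], "jaw": jaw}, ...]. A call has 1 to 20 rows; each row is the pose to reach, as a shift and turn from the pose commanded when the call began, along the tool's axes at that moment; what a row does not reach only later rows make up. A row lasts 1/10 s, in which the tool goes at most 50 mm and 8.59 degrees, less where a joint would pass 70% of its speed; a pose out of reach is approached as far as the arm can. A call with a gripper value outside its range is refused whole. The fingers move at their own pace and stop on an object; FORCE is the grip in N (left out, the last holds). Time passes only in rows, so rows that repeat a pose let the fingers close. It gives the time, the measured TCP pose, the force, the opening and the grip force at its end, in the units of the state.
- manip.sense(): the state, without advancing time (a new reading comes with each control period).
- manip.read_camera(name): name is "scene" or "top" or "wrist"; returns the picture (384x512x3 uint8, red, green, blue); there is no depth.
- manip.camera_params(name): a dict with "camera_matrix" (3x3 intrinsics, pixels), "extrinsics" (4x4, takes a point from world to camera coordinates). Camera axes: x right, y down, z forward; pixel columns grow to the right and rows downward; lengths in mm; the calibration is good to about 2 mm. A picture is of the moment at which its call begins: read the wrist's pose just before it. camera_params takes no time and is no camera call; for the wrist camera it gives the pose at the moment of the call.
- manip.sign_off(): hands the job in; it is judged then, once.
The state is a dict: "time_s": time; "joint_positions": joint angles; "joint_vel": joint speeds; "joint_efforts": joint torques, N m; "position": TCP position; "eef_rot": TCP orientation; "contact_force": force on the tool from outside, world axes, zero at the start; "ft_torque": the same for the moment, N m; "opening": finger opening in mm; "grip_force": force on a finger pad.
Only numpy, scipy, OpenCV 4.12 (cv2) and the standard library are available. Lean on these libraries where they do the work, as an engineer would, in place of code of your own. Each camera call takes 0.05 s, during which the arm holds its last target. There are 200 camera calls.

## Working session

There is one attempt and no reset: what is moved stays moved. The work goes in short steps, Python scripts to look and compute and a shell command to move; the robot and the scene stay as the last step left them, time stands still between calls to the robot, and variables do not carry over. Pictures are saved under pics/ and viewed, at most 14 in all, crops included, and the job is handed in when it is done.

```bash
mkdir -p pics; ls
cat > h.py <<'E'
import numpy as np, cv2
from rig import manip
from scipy.spatial.transform import Rotation as R
def snap(name,fn,s=1.0):
    P=manip.camera_params(name); im=manip.read_camera(name)
    np.savez('pics/'+fn+'.npz',im=im,K=P['camera_matrix'],E=P['extrinsics'])
    cv2.imwrite('pics/'+fn+'.png',cv2.resize(im[:,:,::-1],None,fx=s,fy=s,interpolation=cv2.INTER_CUBIC))
    return im
def cam(fn):
    d=np.load('pics/'+fn+'.npz'); return d['im'],np.array(d['K'],float),np.array(d['E'],float)
def pix2w(fn,uv,z):
    _,K,E=cam(fn); C=-E[:3,:3].T@E[:3,3]; out=[]
    for u in np.atleast_2d(uv):
        d=E[:3,:3].T@np.linalg.inv(K)@[u[0],u[1],1]
        out.append(C+d*(z-C[2])/d[2])
    return np.array(out)
def w2pix(fn,p):
    _,K,E=cam(fn); q=(E[:3,:3]@np.atleast_2d(p).T).T+E[:3,3]; q=(K@q.T).T
    return q[:,:2]/q[:,2:]
E
python3 - <<'E'
from h import *
print(manip.sense())
snap('scene','s0',1.5); snap('top','t0',1.5)
for n in('scene','top'):
    p=manip.camera_params(n); print(p['camera_matrix'],p['extrinsics'])
E
```

```text
pics
{'time_s': 0.0, 'joint_positions': array([ 1.01596887e+00,  3.42727746e-01,  1.52504968e+00,  2.78159514e-05,
        1.27536023e+00, -1.45979983e-01]), 'joint_vel': array([ 0.0010182 ,  0.00050745, -0.00028012, -0.00042027,  0.00054603,
       -0.00067533]), 'joint_efforts': array([-2.13258623e-03, -4.31236410e+01, -2.44220728e+01,  7.18446798e-02,
        5.58802695e-02, -1.16860128e-04]), 'position': array([208.43777394, 481.36114473, 200.83097478]), 'eef_rot': array([ 2.03006846e-01,  9.79177013e-01, -7.20990982e-04, -2.77675071e-04]), 'contact_force': array([-0.72513379, -0.07366974,  0.24860098]), 'ft_torque': array([ 0.0005467 , -0.00712253,  0.0398837 ]), 'grip_force': 0.0, 'opening': 91.54704329615099}
[[351.48447543   0.         249.72886236]
 [  0.         351.48447543 198.17773636]
 [  0.           0.           1.        ]] [[-8.64810183e-01 -5.01850180e-01 -1.58033004e-02  4.86058121e+02]
 [-3.62645061e-01  6.46075243e-01 -6.71621426e-01  3.02090356e+02]
 [ 3.47263455e-01 -5.75094060e-01 -7.40725938e-01  7.41971881e+02]
 [ 0.00000000e+00  0.00000000e+00  0.00000000e+00  1.00000000e+00]]
[[486.46550389   0.         251.51722289]
 [  0.         486.46550389 200.48687145]
 [  0.           0.           1.        ]] [[-2.16143038e-02 -9.99761825e-01 -3.01922172e-03 -7.00140536e+01]
 [-9.93098170e-01  2.18182537e-02 -1.15238836e-01  6.00132825e+02]
 [ 1.15277263e-01  5.07576364e-04 -9.93333225e-01  1.35741994e+03]
 [ 0.00000000e+00  0.00000000e+00  0.00000000e+00  1.00000000e+00]]
```

View pics/t0.png

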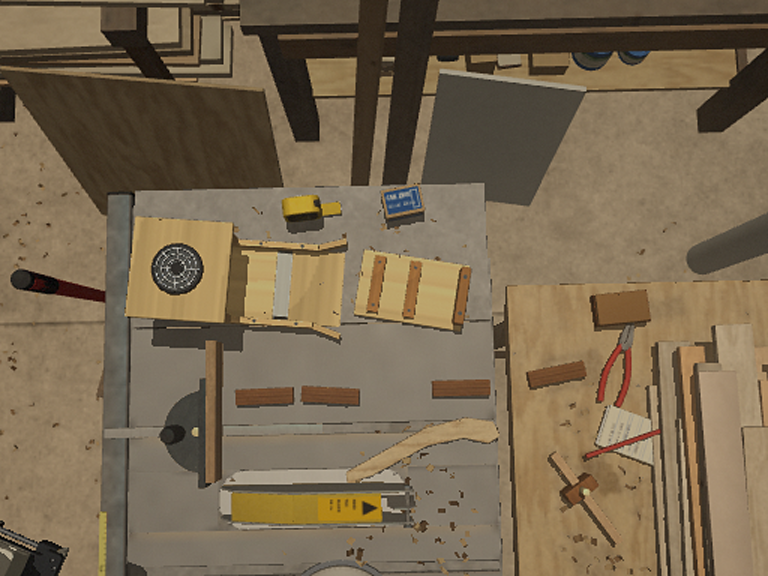

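View pics/s0.png

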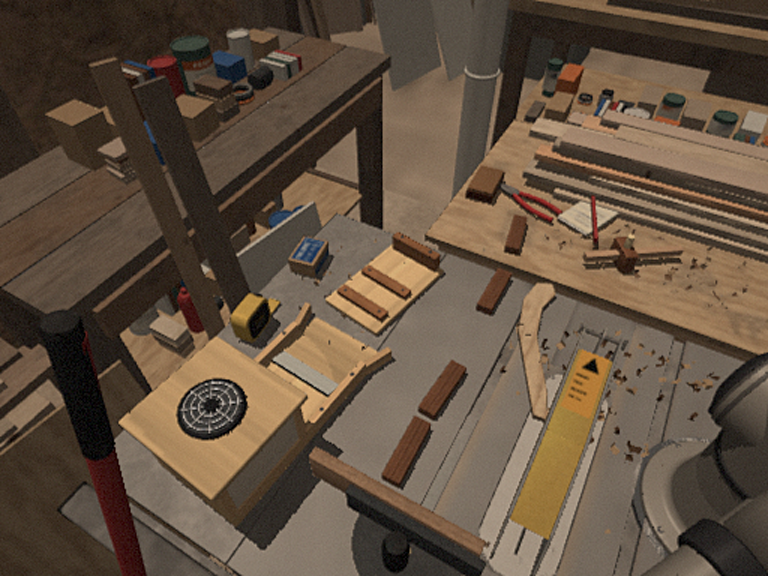

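Top view (1.5x): four slats at about (265,396), (330,396), (461,388) on the saw table and (556,374) on the side table. The tray is at (412,290) with its bar on the right (nose towards the cabinet at left); the cabinet axis runs left at about row 285. The brown block at (620,308) is larger and not a slat.

Run:
```python
from h import *
im,K,E=cam('t0')
hsv=cv2.cvtColor(im,cv2.COLOR_RGB2HSV)
for (u,v) in [(265,396),(330,396),(461,388),(556,374),(620,308)]:
    u/=1.5;v/=1.5; x0=int(u-32);y0=int(v-14)
    s=hsv[y0:y0+28,x0:x0+64].astype(int)
    m=((s[...,1]>95)&((s[...,0]<14)|(s[...,0]>170))&(s[...,2]<150)).astype(np.uint8)
    n,l,st,c=cv2.connectedComponentsWithStats(m); i=1+np.argmax(st[1:,4])
    ys,xs=np.nonzero(l==i)
    r=cv2.minAreaRect(np.c_[xs+x0,ys+y0].astype(np.float32))
    z=19 if u<330 else 14
    b=pix2w('t0',cv2.boxPoints(r),z)[:,:2]
    c=b.mean(0);e=[b[1]-b[0],b[2]-b[1]];L=max(e,key=np.linalg.norm);W=min(e,key=np.linalg.norm)
    print(st[i,4],c.round(1),np.linalg.norm(L).round(),np.linalg.norm(W).round(),np.degrees(np.arctan2(L[1],L[0])).round(1))
cr=im[140:240,75:330,::-1]
cv2.imwrite('pics/c1.png',cv2.resize(im[155:230,230:330,::-1],None,fx=8,fy=8,interpolation=cv2.INTER_CUBIC))
cv2.imwrite('pics/c2.png',cv2.resize(im[145:235,145:245,::-1],None,fx=6.6,fy=6.6,interpolation=cv2.INTER_CUBIC))
```

```text
377 [423.3 136.3] 109.0 29.0 -88.8
375 [422.6  11.2] 109.0 29.0 -94.4
355 [ 431.6 -237.8] 109.0 28.0 -91.2
291 [ 453.6 -421.6] 111.0 29.0 -80.0
15 [ 585.9 -499.7] 32.0 5.0 -176.1
```

View pics/c1.png

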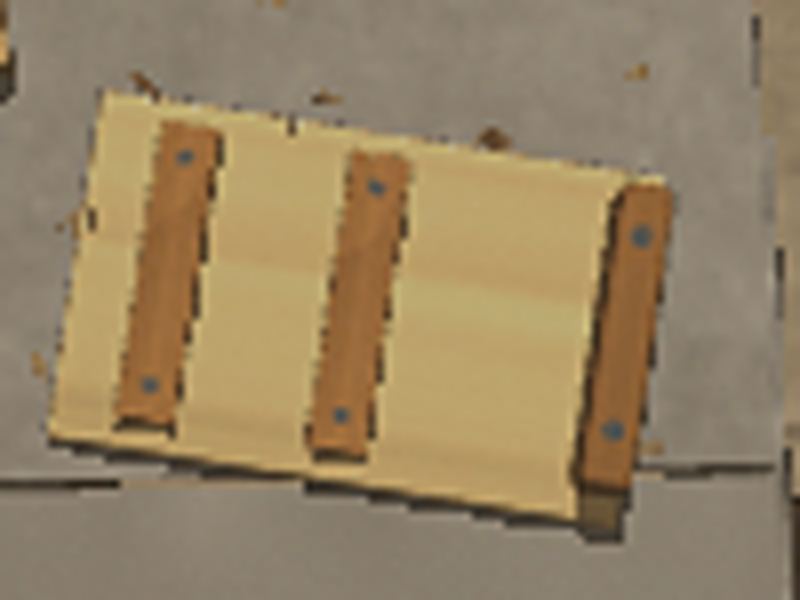

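View pics/c2.png

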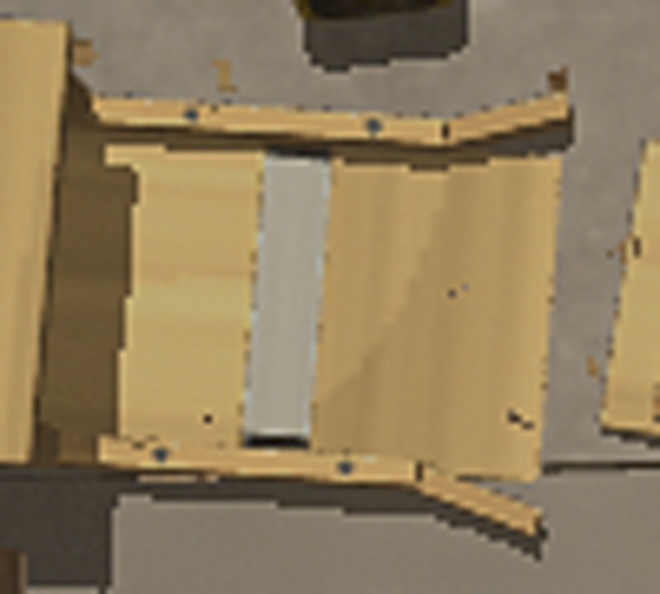

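```bash
cat >> h.py <<'E'
def crop2w(fn,pts,f,off,z):
    return pix2w(fn,(np.array(pts)+.5)/f-.5+np.array(off),z)[:,:2]
E
python3 - <<'E'
from h import *
a=lambda d:np.degrees(np.arctan2(d[1],d[0])).round(1)
n=crop2w('t0',[(185,157),(150,385),(376,187),(341,415)],8,(230,155),24)
b=crop2w('t0',[(641,236),(613,430)],8,(230,155),50)
m=[n[:2].mean(0),n[2:].mean(0),b.mean(0)]
print('bearers/bar mid',np.round(m,1),'spacing',np.linalg.norm(m[0]-m[1]),np.linalg.norm(m[1]-m[2]))
print('ang',a(m[0]-m[1]),a(m[1]-m[2]),a(n[1]-n[0]),a(n[3]-n[2]),a(b[1]-b[0]))
print('bed',(m[0]+m[1])/2)
k=crop2w('t0',[(192,113),(373,125),(160,455),(345,468)],6.6,(145,145),34)
print('cheek ang',a(k[0]-k[1]),a(k[2]-k[3]),'mid',k[:2].mean(0)/2+k[2:].mean(0)/2, 'width',np.linalg.norm(k[0]-k[2]))
f=crop2w('t0',[(330,155),(312,440)],6.6,(145,145),14);g=crop2w('t0',[(560,150),(541,478)],6.6,(145,145),0);h=crop2w('t0',[(68,25),(35,462)],6.6,(145,145),144)
for x,o in((f,-141),(g,-240),(h,-35)): print(o,x.mean(0),a(x[1]-x[0]),np.linalg.norm(x[1]-x[0]))
E
```

```text
bearers/bar mid [[ 635.   -80.9]
 [ 622.5 -149.6]
 [ 605.5 -243.1]] spacing 69.83807617113973 94.98368268969267
ang 79.7 79.7 170.1 169.8 169.9
bed [ 628.74049344 -115.26935928]
cheek ang 84.9 84.7 mid [637.68546225 106.84179015] width 150.74031610324832
-141 [636.67519332  86.01042431] 176.0 127.09771319568615
-240 [629.09336811 -14.46816446] 175.8 147.5485217480878
-35 [642.9336261  178.24989181] 175.8 177.5965439542526
```

```bash
cat > go.py <<'E'
import sys
from h import *
# args: x,y,z,theta(closing line deg) ... -> shift/turn from the present pose
def rel(wps):
    s=manip.sense(); p=np.array(s['position']); R0=R.from_quat(s['eef_rot'])
    ang=np.degrees(np.arctan2(R0.as_matrix()[1,1],R0.as_matrix()[0,1]))
    print('now',p.round(1),'th',ang.round(1),'open',round(s['opening'],1),'grip',round(s['grip_force'],1),'F',np.round(s['contact_force'],1),'t',round(s['time_s'],1))
    for x,y,z,t in wps:
        t=np.radians(t); ya=np.array([np.cos(t),np.sin(t),0]); za=np.array([0,0,-1.]); xa=np.cross(ya,za)
        R1=R.from_matrix(np.c_[xa,ya,za])
        print((x,y,z),R0.inv().apply(np.array([x,y,z])-p).round(1),np.degrees((R0.inv()*R1).as_rotvec()).round(1))
if __name__=='__main__': rel([tuple(map(float,a.split(','))) for a in sys.argv[1:]])
E
python3 go.py 423,136,70,1.2 423,136,3,1.2
```

```text
now [208.5 481.4 200.9] th 66.6 open 92.3 grip 0.0 F [ 0.5  0.2 -0.8] t 0.1
(423.0, 136.0, 70.0) [-334.2 -231.5  131.2] [-0.1  0.  65.4]
(423.0, 136.0, 3.0) [-334.2 -231.4  198.2] [-0.1  0.  65.4]
```

```bash
python3 -m creep '[{"linear":[-100,-70,0],"rotation":[0,0,20],"jaw":60},{"linear":[-200,-140,0],"rotation":[0,0,40],"jaw":60},{"linear":[-334,-231,0],"rotation":[0,0,65.4],"jaw":60},{"linear":[-334,-231,0],"rotation":[0,0,65.4],"jaw":60},{"linear":[-334,-231,0],"rotation":[0,0,65.4],"jaw":60},{"linear":[-334,-231,0],"rotation":[0,0,65.4],"jaw":60},{"linear":[-334,-231,0],"rotation":[0,0,65.4],"jaw":60},{"linear":[-334,-231,0],"rotation":[0,0,65.4],"jaw":60},{"linear":[-334,-231,0],"rotation":[0,0,65.4],"jaw":60},{"linear":[-334,-231,0],"rotation":[0,0,65.4],"jaw":60},{"linear":[-334,-231,0],"rotation":[0,0,65.4],"jaw":60},{"linear":[-334,-231,0],"rotation":[0,0,65.4],"jaw":60},{"linear":[-334,-231,50],"rotation":[0,0,65.4],"jaw":60},{"linear":[-334,-231,100],"rotation":[0,0,65.4],"jaw":60},{"linear":[-334,-231,130],"rotation":[0,0,65.4],"jaw":60},{"linear":[-334,-231,130],"rotation":[0,0,65.4],"jaw":60}]' 30; python3 -c "
from h import *
from go import rel
rel([(423.3,136.3,3,1.2)]);snap('wrist','w1',1.2)"
```

```text
time_s: 1.7
position: [419.7, 137.8, 68.4]
eef_rot: [0.699, 0.715, -0.003, -0.003]
contact_force: [-0.7, -0.6, 1.3]
opening: 60.1
grip_force: 0.0
now [419.7 137.8  68.4] th 1.3 open 60.1 grip 0.0 F [-0.7 -0.6  1.3] t 1.7
(423.3, 136.3, 3) [-1.6  4.1 65.4] [-0.5  0.   0.1]
```

View pics/w1.png

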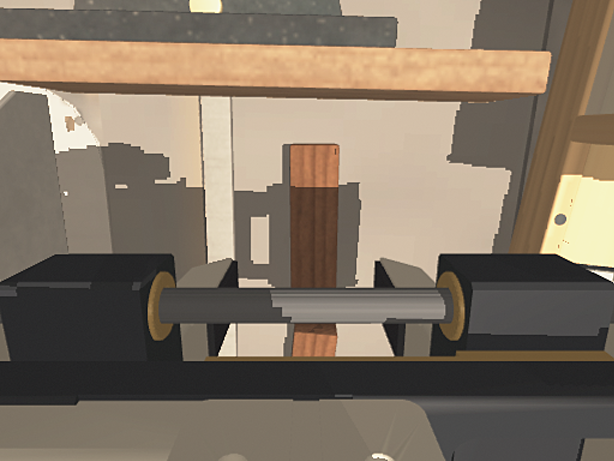

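The slat lies centred between the open fingers (slat around column 315, finger tips at 237 and 375).

```bash
python3 -m creep '[{"linear":[0,0,40],"rotation":[0,0,0],"jaw":60},{"linear":[0,0,65],"rotation":[0,0,0],"jaw":60},{"linear":[0,0,66],"rotation":[0,0,0],"jaw":60},{"linear":[0,0,66],"rotation":[0,0,0],"jaw":25},{"linear":[0,0,66],"rotation":[0,0,0],"jaw":25},{"linear":[0,0,66],"rotation":[0,0,0],"jaw":25},{"linear":[0,0,66],"rotation":[0,0,0],"jaw":25},{"linear":[0,0,66],"rotation":[0,0,0],"jaw":25},{"linear":[0,0,66],"rotation":[0,0,0],"jaw":25}]' 30
python3 - <<'E'
from h import *
from go import rel
a=np.radians(79.7);X=np.array([np.cos(a),np.sin(a)]);Y=np.array([-X[1],X[0]]);bed=np.array([628.7,-115.3])
q=bed-35*Y
rel([(*q,110,-10.3),(*q,28,-10.3)])
E
```

```text
time_s: 2.65
position: [423.5, 137.1, 5.8]
eef_rot: [0.7, 0.714, 0.0, 0.0]
contact_force: [0.1, 0.6, 0.5]
opening: 25.2
grip_force: 0.0
now [423.5 137.1   5.8] th 1.2 open 25.2 grip 0.0 F [0.1 0.6 0.5] t 2.6
(np.float64(663.135976327674), np.float64(-121.55807752907224), 110) [-263.5  234.4 -104.1] [ 0.  -0.  11.5]
(np.float64(663.135976327674), np.float64(-121.55807752907224), 28) [-263.5  234.3  -22.1] [ 0.  -0.  11.5]
```

```bash
python3 -c "
from h import *
snap('wrist','w2',1.2)"
```

```text
(no output)
```

View pics/w2.png

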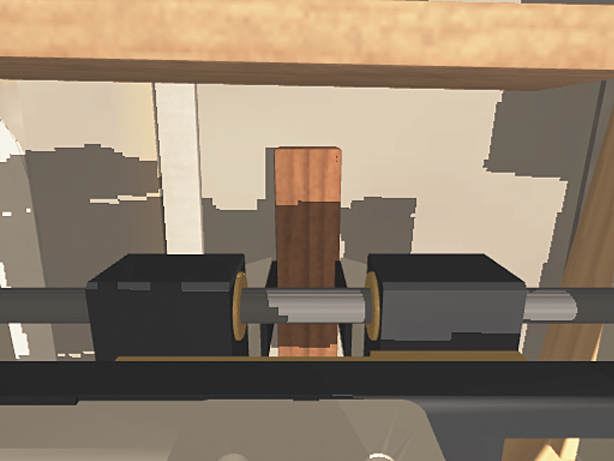

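```bash
python3 -m creep '[{"linear":[0,0,2],"rotation":[0,0,0],"jaw":10},{"linear":[0,0,2],"rotation":[0,0,0],"jaw":10},{"linear":[0,0,2],"rotation":[0,0,0],"jaw":10},{"linear":[0,0,2],"rotation":[0,0,0],"jaw":10}]' 30
```

```text
time_s: 3.1
position: [423.3, 137.0, 3.4]
eef_rot: [0.7, 0.714, -0.0, -0.0]
contact_force: [0.5, -0.2, 0.3]
opening: 10.7
grip_force: 0.0
```

```bash
python3 -c "
from h import *
im=snap('wrist','w3'); s=snap('scene','s3')
p=manip.sense()['position']
print(w2pix('w3',[p,[423,136,19],[423,191,19],[423,81,19]]))
print(w2pix('w1',[[419.7,137.8,68.4],[423,136,19],[423,191,19],[423,81,19]])*1.2)
c=w2pix('s3',[p])[0];print(c)
x,y=int(c[0])-50,int(c[1])-50
cv2.imwrite('pics/m3.png',np.hstack([cv2.resize(im[:,:,::-1],(400,300)),cv2.resize(s[y:y+75,x:x+100,::-1],(400,300))]))"
```

```text
[[253.40872023 215.69243503]
 [252.69877318 226.53083232]
 [254.63397214 127.5131414 ]
 [251.03376062 311.72398418]]
[[304.01768318 258.807123  ]
 [310.08177446 235.83048983]
 [312.41053165 147.70731038]
 [307.998787   314.65342556]]
[271.98467827 300.35510503]
```

View pics/m3.png

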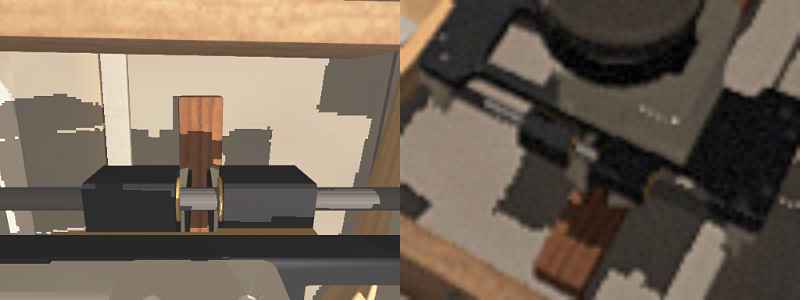

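```bash
python3 -c "
from h import *
print(w2pix('w3',[[408,191,19],[438,191,19],[408,150,19],[438,150,19],[408,191,0],[438,191,0]])*[400/512,300/384])
print(w2pix('w2',[[408,191,19],[438,191,19]])*1.2, w2pix('w1',[[408,191,19],[438,191,19]])*1.2)
_,K,E=cam('w3');print(-E[:3,:3].T@E[:3,3],K[0,0], E[:3,:3])
"
```

```text
[[176.46586904  99.16585364]
 [221.37974742 100.07302655]
 [176.5983187  158.00600757]
 [218.95154486 158.81215574]
 [178.71709646  97.6250068 ]
 [219.13755058  98.44268998]]
[[271.12942918 152.00217791]
 [339.18524686 153.37106163]] [[287.43816724 147.12347459]
 [337.39009814 148.29131456]]
[422.81352036 201.26126428 187.32588836] 317.6463819719559 [[ 9.99802269e-01  1.98851611e-02  5.02304704e-05]
 [ 1.92692075e-02 -9.69450540e-01  2.44528829e-01]
 [ 4.91119113e-03 -2.44479511e-01 -9.69642021e-01]]
```

```bash
python3 -c "
from h import *
a,_,_=cam('w3');b,_,_=cam('s3')
cv2.imwrite('pics/m4.png',np.hstack([cv2.resize(a[190:310,200:300,::-1],(400,480),interpolation=2),cv2.resize(b[270:330,245:295,::-1],(400,480),interpolation=2)]))"
```

```text
(no output)
```

View pics/m4.png

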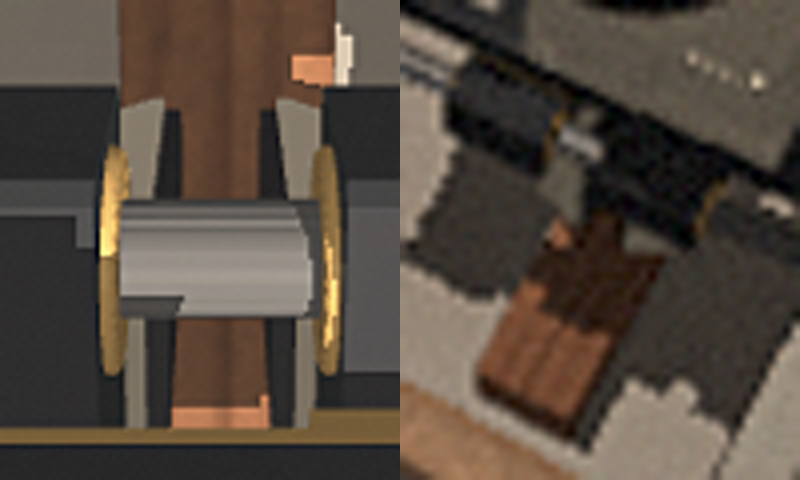

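```bash
python3 -m creep '[{"linear":[0,0,1],"rotation":[0,0,0],"jaw":10},{"linear":[0,0,2],"rotation":[0,0,0],"jaw":10},{"linear":[0,0,3],"rotation":[0,0,0],"jaw":10},{"linear":[0,0,3],"rotation":[0,0,0],"jaw":10}]' 30;python3 -m creep '[{"linear":[0,4,0],"rotation":[0,0,0],"jaw":10},{"linear":[0,10,0],"rotation":[0,0,0],"jaw":10},{"linear":[0,10,0],"rotation":[0,0,0],"jaw":10}]' 30; python3 -c "
from h import *
a=snap('wrist','w5');b=snap('scene','s5')
cv2.imwrite('pics/m5.png',np.hstack([cv2.resize(a[:,:,::-1],(400,300),interpolation=2),cv2.resize(b[250:350,200:330,::-1],(400,300),interpolation=2)]))"
```

```text
time_s: 3.6
position: [423.2, 137.0, 0.4]
eef_rot: [0.7, 0.714, -0.0, -0.0]
contact_force: [0.4, 1.0, -0.4]
opening: 10.1
grip_force: 0.0
time_s: 3.9
position: [434.7, 137.3, 0.7]
eef_rot: [0.7, 0.714, 0.001, 0.0]
contact_force: [0.4, -0.4, -0.3]
opening: 9.9
grip_force: 0.0
```

View pics/m5.png

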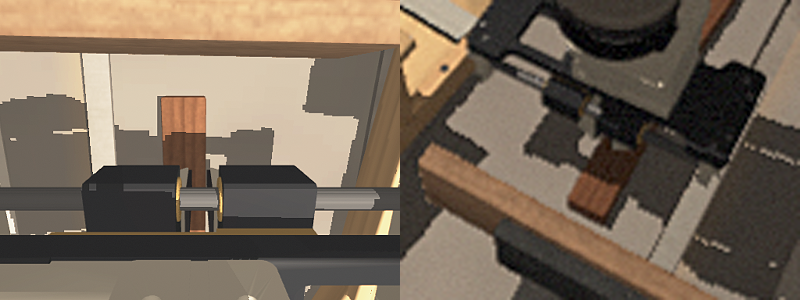

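The slat did not move and no force arose, so the fingertips must be passing above it, higher than the reported z. I'll feel for the surface beside/around the slat with the jaws open.

```bash
python3 -m creep '[{"linear":[0,-10,0],"rotation":[0,0,0],"jaw":60},{"linear":[0,-11,0],"rotation":[0,0,0],"jaw":60},{"linear":[0,-11,0],"rotation":[0,0,0],"jaw":60},{"linear":[0,-11,0],"rotation":[0,0,0],"jaw":60},{"linear":[0,-11,2],"rotation":[0,0,0],"jaw":60},{"linear":[0,-11,4],"rotation":[0,0,0],"jaw":60},{"linear":[0,-11,6],"rotation":[0,0,0],"jaw":60},{"linear":[0,-11,6],"rotation":[0,0,0],"jaw":60}]' 30
```

```text
time_s: 4.8
position: [422.2, 137.0, -5.8]
eef_rot: [0.7, 0.714, -0.0, -0.0]
contact_force: [0.5, 0.2, 0.1]
opening: 59.5
grip_force: 0.0
```

```bash
for i in 1 2 3; do python3 -m creep '[{"linear":[0,0,2],"rotation":[0,0,0],"jaw":60},{"linear":[0,0,4],"rotation":[0,0,0],"jaw":60},{"linear":[0,0,4],"rotation":[0,0,0],"jaw":60}]' 30 | egrep 'posi|contact'; done
```

```text
position: [422.2, 137.0, -9.7]
contact_force: [-0.2, 0.0, 1.0]
position: [422.1, 137.0, -13.7]
contact_force: [0.4, 0.2, 1.3]
position: [422.1, 137.0, -17.8]
contact_force: [0.0, 0.4, 0.4]
```

```bash
for i in 1 2 3; do python3 -m creep '[{"linear":[0,0,1],"rotation":[0,0,0],"jaw":60},{"linear":[0,0,2],"rotation":[0,0,0],"jaw":60},{"linear":[0,0,2],"rotation":[0,0,0],"jaw":60}]' 30 | egrep 'posi|contact'; done; python3 -m creep '[{"linear":[0,0,0],"rotation":[0,0,0],"jaw":25},{"linear":[0,0,0],"rotation":[0,0,0],"jaw":25},{"linear":[0,0,0],"rotation":[0,0,0],"jaw":25},{"linear":[0,0,0],"rotation":[0,0,0],"jaw":25},{"linear":[0,0,0],"rotation":[0,0,0],"jaw":25}]' 30
```

```text
position: [422.3, 137.0, -19.6]
contact_force: [-0.3, -1.1, -0.8]
position: [422.3, 137.0, -21.6]
contact_force: [-0.8, 0.6, 0.4]
position: [422.2, 137.0, -23.6]
contact_force: [0.7, -0.8, 0.0]
time_s: 7.1
position: [422.4, 137.0, -23.4]
eef_rot: [0.7, 0.714, 0.0, 0.0]
contact_force: [1.5, -0.2, 0.2]
opening: 30.0
grip_force: 30.0
```

```bash
python3 -m creep '[{"linear":[0,0,-20],"rotation":[0,0,0],"jaw":20},{"linear":[0,0,-50],"rotation":[0,0,0],"jaw":20},{"linear":[0,0,-85],"rotation":[0,0,0],"jaw":20},{"linear":[0,0,-85],"rotation":[0,0,0],"jaw":20},{"linear":[0,0,-85],"rotation":[0,0,0],"jaw":20}]' 30
cat > tray.py <<'E'
from h import *
# tray shift since reference picture t0, by matching the tray outline; ref nails in t0 pixels
def tray(fn,snapit=True):
    if snapit: snap('top',fn)
    a=cv2.cvtColor(cam('t0')[0],cv2.COLOR_RGB2GRAY);b=cv2.cvtColor(cam(fn)[0],cv2.COLOR_RGB2GRAY)
    m=np.zeros_like(a);m[160:228,232:318]=255
    p=cv2.goodFeaturesToTrack(a,80,0.02,4,mask=m)
    q,st,_=cv2.calcOpticalFlowPyrLK(a,b,p,None,winSize=(21,21),maxLevel=3)
    ok=st[:,0]==1
    M,inl=cv2.estimateAffinePartial2D(p[ok],q[ok],ransacReprojThreshold=1.5)
    print('inliers',inl.sum(),'of',len(p),'shift',np.round((q-p)[ok][inl[:,0]==1].mean(0).ravel(),2),'rot',np.degrees(np.arctan2(M[1,0],M[0,0])).round(2))
if __name__=='__main__':
    import sys; tray(sys.argv[1])
E
python3 tray.py t1
python3 - <<'E'
from h import *
from go import rel
a=np.radians(79.7);X=np.array([np.cos(a),np.sin(a)]);Y=np.array([-X[1],X[0]]);bed=np.array([628.7,-115.3])
q=bed-35*Y
rel([(*q,60,-10.3),(*q,2,-10.3)])
E
```

```text
time_s: 7.6
position: [422.6, 137.1, 61.9]
eef_rot: [0.7, 0.714, 0.001, 0.0]
contact_force: [-0.2, 0.1, -0.7]
opening: 30.2
grip_force: 30.0
inliers 68 of 68 shift [-0.  0.] rot 0.02
now [421.9 136.9  61.1] th 1.2 open 29.9 grip 30.0 F [-0.4 -0.8 -1. ] t 7.7
(np.float64(663.135976327674), np.float64(-121.55807752907224), 60) [-263.4  235.9    1. ] [-0.   0.  11.5]
(np.float64(663.135976327674), np.float64(-121.55807752907224), 2) [-263.4  235.9   59. ] [-0.   0.  11.5]
```

```bash
python3 -m creep '[{"linear":[-15,13,0],"rotation":[0,0,1],"jaw":20},{"linear":[-40,36,0],"rotation":[0,0,2],"jaw":20},{"linear":[-70,63,0],"rotation":[0,0,3],"jaw":20},{"linear":[-100,90,0],"rotation":[0,0,5],"jaw":20},{"linear":[-130,116,0],"rotation":[0,0,6],"jaw":20},{"linear":[-160,143,0],"rotation":[0,0,8],"jaw":20},{"linear":[-190,170,0],"rotation":[0,0,9],"jaw":20},{"linear":[-220,197,0],"rotation":[0,0,10],"jaw":20},{"linear":[-245,220,0],"rotation":[0,0,11],"jaw":20},{"linear":[-258,231,0],"rotation":[0,0,11.5],"jaw":20},{"linear":[-263.4,235.9,0],"rotation":[0,0,11.5],"jaw":20},{"linear":[-263.4,235.9,0],"rotation":[0,0,11.5],"jaw":20},{"linear":[-263.4,235.9,0],"rotation":[0,0,11.5],"jaw":20},{"linear":[-263.4,235.9,20],"rotation":[0,0,11.5],"jaw":20},{"linear":[-263.4,235.9,40],"rotation":[0,0,11.5],"jaw":20},{"linear":[-263.4,235.9,55],"rotation":[0,0,11.5],"jaw":20},{"linear":[-263.4,235.9,55],"rotation":[0,0,11.5],"jaw":20},{"linear":[-263.4,235.9,55],"rotation":[0,0,11.5],"jaw":20}]' 30; python3 go.py 663.1,-121.6,1.6,-10.3
```

```text
time_s: 9.45
position: [663.6, -121.0, 6.8]
eef_rot: [0.768, 0.641, 0.0, -0.0]
contact_force: [0.1, -0.3, 0.8]
opening: 29.6
grip_force: 30.0
now [ 663.6 -121.     6.8] th -10.3 open 29.6 grip 30.0 F [ 0.1 -0.3  0.8] t 9.4
(663.1, -121.6, 1.6) [-0.7 -0.4  5.2] [-0. -0.  0.]
```

```bash
python3 -m creep '[{"linear":[0,0,2],"rotation":[0,0,0],"jaw":20},{"linear":[0,0,4],"rotation":[0,0,0],"jaw":20},{"linear":[0,0,5],"rotation":[0,0,0],"jaw":20},{"linear":[0,0,5.5],"rotation":[0,0,0],"jaw":20},{"linear":[0,0,5.5],"rotation":[0,0,0],"jaw":20}]' 30|egrep 'posi|conta|open';  python3 -m creep '[{"linear":[0,0,0.5],"rotation":[0,0,0],"jaw":20},{"linear":[0,0,0.5],"rotation":[0,0,0],"jaw":20}]' 30|egrep 'posi|conta|open'
```

```text
position: [663.6, -121.5, 1.1]
contact_force: [0.0, -0.9, -0.7]
opening: 29.5
position: [663.7, -121.5, 0.8]
contact_force: [-1.1, -0.5, 1.8]
opening: 29.7
```

```bash
python3 -m creep '[{"linear":[0,0,0.5],"rotation":[0,0,0],"jaw":20},{"linear":[0,0,0.5],"rotation":[0,0,0],"jaw":31},{"linear":[0,0,0.5],"rotation":[0,0,0],"jaw":38},{"linear":[0,0,0.5],"rotation":[0,0,0],"jaw":46},{"linear":[0,0,0.5],"rotation":[0,0,0],"jaw":46},{"linear":[0,0,-20],"rotation":[0,0,0],"jaw":46},{"linear":[0,0,-60],"rotation":[0,0,0],"jaw":46},{"linear":[0,0,-100],"rotation":[0,0,0],"jaw":60},{"linear":[0,0,-100],"rotation":[0,0,0],"jaw":60}]' 30|egrep 'posi|conta|open'; python3 go.py 422.5,11.2,70,-4.4 422.5,11.2,-23.5,-4.4
```

```text
position: [667.2, -122.5, 107.4]
contact_force: [1.1, 0.2, -0.9]
opening: 57.0
now [ 667.2 -122.5  107.4] th -10.3 open 57.0 grip 0.0 F [ 1.1  0.2 -0.9] t 11.1
(422.5, 11.2, 70.0) [  87.7 -265.1   34.1] [ 0.7  0.1 -5.9]
(422.5, 11.2, -23.5) [  87.8 -266.2  127.6] [ 0.7  0.1 -5.9]
```

```bash
python3 -m creep '[{"linear":[40,-120,0],"rotation":[0,0,-3],"jaw":60},{"linear":[87.7,-262,0],"rotation":[0,0,-5.9],"jaw":60},{"linear":[87.7,-262,0],"rotation":[0,0,-5.9],"jaw":60},{"linear":[87.7,-262,0],"rotation":[0,0,-5.9],"jaw":60},{"linear":[87.7,-262,0],"rotation":[0,0,-5.9],"jaw":60},{"linear":[87.7,-262,0],"rotation":[0,0,-5.9],"jaw":60},{"linear":[87.7,-262,0],"rotation":[0,0,-5.9],"jaw":60},{"linear":[87.7,-262,0],"rotation":[0,0,-5.9],"jaw":60},{"linear":[87.7,-262,40],"rotation":[0,0,-5.9],"jaw":60},{"linear":[87.7,-262,60],"rotation":[0,0,-5.9],"jaw":60},{"linear":[87.7,-262,60],"rotation":[0,0,-5.9],"jaw":60},{"linear":[87.7,-262,60],"rotation":[0,0,-5.9],"jaw":60}]' 30|egrep 'posi|conta|open'; python3 go.py 422.5,11.2,-23.5,-4.4; python3 tray.py t2; python3 -c "
from h import *
im,_,_=cam('t2')
cv2.imwrite('pics/c3.png',cv2.resize(im[140:290,190:340,::-1],None,fx=4,fy=4,interpolation=cv2.INTER_CUBIC))"
```

```text
position: [422.5, 11.2, 40.5]
contact_force: [0.0, -0.1, 0.1]
opening: 60.0
now [422.5  11.2  40.5] th -4.5 open 60.0 grip 0.0 F [ 0.  -0.1  0.1] t 12.2
(422.5, 11.2, -23.5) [-0.1 -0.  64. ] [-0.  -0.  -0.1]
inliers 64 of 68 shift [-0.07 -0.1 ] rot 0.03
```

View pics/c3.png

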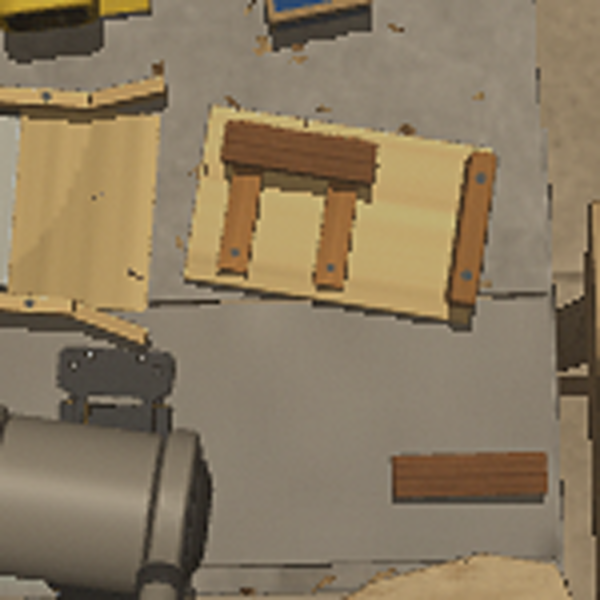

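The first slat lies across both bearers (crop (300,152)) on the far side; tray unmoved.

```bash
python3 -c "
from h import *
a=np.radians(79.7);X=np.array([np.cos(a),np.sin(a)]);Y=np.array([-X[1],X[0]])
d=crop2w('t2',[(299,153)],4,(190,140),43)[0]-[628.7,-115.3];print(d@X,d@Y)"
python3 -m creep '[{"linear":[0,0,30],"rotation":[0,0,0],"jaw":60},{"linear":[0,0,55],"rotation":[0,0,0],"jaw":60},{"linear":[0,0,64],"rotation":[0,0,0],"jaw":60},{"linear":[0,0,64],"rotation":[0,0,0],"jaw":60},{"linear":[0,0,64],"rotation":[0,0,0],"jaw":25},{"linear":[0,0,64],"rotation":[0,0,0],"jaw":25},{"linear":[0,0,64],"rotation":[0,0,0],"jaw":25},{"linear":[0,0,64],"rotation":[0,0,0],"jaw":25},{"linear":[0,0,64],"rotation":[0,0,0],"jaw":25},{"linear":[0,0,50],"rotation":[0,0,0],"jaw":20},{"linear":[0,0,20],"rotation":[0,0,0],"jaw":20},{"linear":[0,0,-20],"rotation":[0,0,0],"jaw":20},{"linear":[0,0,-20],"rotation":[0,0,0],"jaw":20},{"linear":[0,0,-20],"rotation":[0,0,0],"jaw":20}]' 30|egrep 'posi|conta|open|grip'; python3 go.py 594.3,-109.0,1,-10.3
```

```text
0.06585270054247783 -33.58218406012768
position: [421.9, 11.7, 61.0]
contact_force: [-0.5, -0.4, -1.3]
opening: 29.6
grip_force: 30.0
now [421.9  11.7  61. ] th -4.4 open 29.6 grip 30.0 F [-0.5 -0.4 -1.3] t 13.7
(594.3, -109.0, 1.0) [-107.1  181.1   60.3] [ 0.1 -0.   5.9]
```

```bash
python3 -m creep '[{"linear":[-8,14,0],"rotation":[0,0,1],"jaw":20},{"linear":[-25,42,0],"rotation":[0,0,2],"jaw":20},{"linear":[-42,71,0],"rotation":[0,0,3],"jaw":20},{"linear":[-60,101,0],"rotation":[0,0,4],"jaw":20},{"linear":[-78,132,0],"rotation":[0,0,5],"jaw":20},{"linear":[-95,161,0],"rotation":[0,0,5.9],"jaw":20},{"linear":[-104,176,0],"rotation":[0,0,5.9],"jaw":20},{"linear":[-107,181,0],"rotation":[0,0,5.9],"jaw":20},{"linear":[-107,181,0],"rotation":[0,0,5.9],"jaw":20},{"linear":[-107,181,0],"rotation":[0,0,5.9],"jaw":20},{"linear":[-107,181,25],"rotation":[0,0,5.9],"jaw":20},{"linear":[-107,181,45],"rotation":[0,0,5.9],"jaw":20},{"linear":[-107,181,55],"rotation":[0,0,5.9],"jaw":20},{"linear":[-107,181,57],"rotation":[0,0,5.9],"jaw":20},{"linear":[-107,181,59],"rotation":[0,0,5.9],"jaw":20},{"linear":[-107,181,60],"rotation":[0,0,5.9],"jaw":20},{"linear":[-107,181,60],"rotation":[0,0,5.9],"jaw":20},{"linear":[-107,181,60],"rotation":[0,0,5.9],"jaw":20}]' 30|egrep 'posi|conta|open|grip'
```

```text
position: [594.2, -109.0, 1.3]
contact_force: [-0.3, -0.5, 1.5]
opening: 29.9
grip_force: 30.0
```

```bash
python3 -m creep '[{"linear":[0,0,0.5],"rotation":[0,0,0],"jaw":20},{"linear":[0,0,0.5],"rotation":[0,0,0],"jaw":31},{"linear":[0,0,0.5],"rotation":[0,0,0],"jaw":38},{"linear":[0,0,0.5],"rotation":[0,0,0],"jaw":46},{"linear":[0,0,0.5],"rotation":[0,0,0],"jaw":46},{"linear":[0,0,-20],"rotation":[0,0,0],"jaw":46},{"linear":[0,0,-60],"rotation":[0,0,0],"jaw":46},{"linear":[0,0,-100],"rotation":[0,0,0],"jaw":60},{"linear":[0,0,-100],"rotation":[0,0,0],"jaw":60},{"linear":[0,0,-100],"rotation":[0,0,0],"jaw":60}]' 30|egrep 'posi|conta|open'; python3 go.py 431.6,-237.8,40,-1.2
```

```text
position: [594.2, -109.0, 101.4]
contact_force: [0.1, -0.4, -0.7]
opening: 59.2
now [ 594.2 -109.   101.4] th -10.3 open 59.2 grip 0.0 F [ 0.1 -0.4 -0.7] t 16.5
(431.6, -237.8, 40.0) [-155.8 -137.    61.1] [ 0.1  0.  -9.1]
```

```bash
python3 -m creep '[{"linear":[-50,-45,0],"rotation":[0,0,-4],"jaw":60},{"linear":[-155.8,-137,0],"rotation":[0,0,-9.1],"jaw":60},{"linear":[-155.8,-137,0],"rotation":[0,0,-9.1],"jaw":60},{"linear":[-155.8,-137,0],"rotation":[0,0,-9.1],"jaw":60},{"linear":[-155.8,-137,0],"rotation":[0,0,-9.1],"jaw":60},{"linear":[-155.8,-137,0],"rotation":[0,0,-9.1],"jaw":60},{"linear":[-155.8,-137,40],"rotation":[0,0,-9.1],"jaw":60},{"linear":[-155.8,-137,80],"rotation":[0,0,-9.1],"jaw":60},{"linear":[-155.8,-137,115],"rotation":[0,0,-9.1],"jaw":60},{"linear":[-155.8,-137,124.9],"rotation":[0,0,-9.1],"jaw":60},{"linear":[-155.8,-137,124.9],"rotation":[0,0,-9.1],"jaw":60},{"linear":[-155.8,-137,124.9],"rotation":[0,0,-9.1],"jaw":25},{"linear":[-155.8,-137,124.9],"rotation":[0,0,-9.1],"jaw":25},{"linear":[-155.8,-137,124.9],"rotation":[0,0,-9.1],"jaw":25},{"linear":[-155.8,-137,124.9],"rotation":[0,0,-9.1],"jaw":25},{"linear":[-155.8,-137,124.9],"rotation":[0,0,-9.1],"jaw":25}]' 30|egrep 'posi|conta|open|grip'; python3 -m creep '[{"linear":[0,0,-20],"rotation":[0,0,0],"jaw":20},{"linear":[0,0,-60],"rotation":[0,0,0],"jaw":20},{"linear":[0,0,-100],"rotation":[0,0,0],"jaw":20},{"linear":[0,0,-105],"rotation":[0,0,0],"jaw":20},{"linear":[0,0,-105],"rotation":[0,0,0],"jaw":20}]' 30|egrep 'open|grip'; python3 tray.py t3
python3 - <<'E'
from h import *
from go import rel
a=np.radians(79.7);X=np.array([np.cos(a),np.sin(a)]);bed=np.array([628.7,-115.3])
q=bed+35*X; rel([(*q,80,79.7),(*q,20.2,79.7)])
E
```

```text
position: [431.2, -237.5, -24.4]
contact_force: [-0.2, 0.2, -0.1]
opening: 29.6
grip_force: 29.8
opening: 29.7
grip_force: 29.8
inliers 38 of 68 shift [-0.2 -0.1] rot 0.19
now [ 430.8 -237.5   80.3] th -1.2 open 29.7 grip 29.8 F [ 0.3  0.5 -0.1] t 18.6
(np.float64(634.9580775290723), np.float64(-80.86402367232604), 80) [161.  200.7   0.3] [  0.   -0.  -80.9]
(np.float64(634.9580775290723), np.float64(-80.86402367232604), 20.2) [160.9 200.7  60.1] [  0.   -0.  -80.9]
```

```bash
python3 -m creep '[{"linear":[8,10,0],"rotation":[0,0,-4],"jaw":20},{"linear":[25,31,0],"rotation":[0,0,-11],"jaw":20},{"linear":[42,52,0],"rotation":[0,0,-18],"jaw":20},{"linear":[59,74,0],"rotation":[0,0,-25],"jaw":20},{"linear":[76,95,0],"rotation":[0,0,-32],"jaw":20},{"linear":[93,116,0],"rotation":[0,0,-39],"jaw":20},{"linear":[110,137,0],"rotation":[0,0,-46],"jaw":20},{"linear":[127,158,0],"rotation":[0,0,-53],"jaw":20},{"linear":[142,177,0],"rotation":[0,0,-60],"jaw":20},{"linear":[154,192,0],"rotation":[0,0,-67],"jaw":20},{"linear":[161,200.7,0],"rotation":[0,0,-74],"jaw":20},{"linear":[161,200.7,0],"rotation":[0,0,-80.9],"jaw":20},{"linear":[161,200.7,0],"rotation":[0,0,-80.9],"jaw":20},{"linear":[161,200.7,0],"rotation":[0,0,-80.9],"jaw":20},{"linear":[161,200.7,20],"rotation":[0,0,-80.9],"jaw":20},{"linear":[161,200.7,40],"rotation":[0,0,-80.9],"jaw":20},{"linear":[161,200.7,54],"rotation":[0,0,-80.9],"jaw":20},{"linear":[161,200.7,57],"rotation":[0,0,-80.9],"jaw":20},{"linear":[161,200.7,57],"rotation":[0,0,-80.9],"jaw":20},{"linear":[161,200.7,57],"rotation":[0,0,-80.9],"jaw":20}]' 30|egrep 'posi|conta|open|grip'; python3 go.py 635,-80.9,19.4,79.7
```

```text
position: [635.7, -81.2, 24.4]
contact_force: [0.8, 0.7, 0.3]
opening: 29.2
grip_force: 29.8
now [635.7 -81.2  24.4] th 79.6 open 29.2 grip 29.8 F [0.8 0.7 0.3] t 20.6
(635.0, -80.9, 19.4) [0.8 0.1 5. ] [ 0.   0.1 -0.1]
```

```bash
python3 -m creep '[{"linear":[0.5,0,2],"rotation":[0,0,0],"jaw":20},{"linear":[0.5,0,4],"rotation":[0,0,0],"jaw":20},{"linear":[0.5,0,5],"rotation":[0,0,0],"jaw":20},{"linear":[0.5,0,5.5],"rotation":[0,0,0],"jaw":20},{"linear":[0.5,0,5.5],"rotation":[0,0,0],"jaw":20},{"linear":[0.5,0,5.5],"rotation":[0,0,0],"jaw":20}]' 30|egrep 'posi|conta|open'; python3 -m creep '[{"linear":[0,0,0],"rotation":[0,0,0],"jaw":31},{"linear":[0,0,0],"rotation":[0,0,0],"jaw":38},{"linear":[0,0,0],"rotation":[0,0,0],"jaw":46},{"linear":[0,0,0],"rotation":[0,0,0],"jaw":46},{"linear":[0,0,-20],"rotation":[0,0,0],"jaw":46},{"linear":[0,0,-60],"rotation":[0,0,0],"jaw":46},{"linear":[0,0,-80],"rotation":[0,0,0],"jaw":60},{"linear":[0,0,-80],"rotation":[0,0,0],"jaw":60},{"linear":[0,0,-80],"rotation":[0,0,0],"jaw":60}]' 30|egrep 'posi|conta|open'; python3 go.py 453.6,-421.6,99,10 453.6,-421.6,-28.5,10
```

```text
position: [634.8, -80.8, 18.8]
contact_force: [-2.0, 0.8, 5.1]
opening: 29.9
position: [634.5, -80.8, 97.9]
contact_force: [-0.6, -0.5, -0.8]
opening: 59.5
now [634.5 -80.8  97.9] th 79.7 open 59.5 grip 0.0 F [-0.6 -0.5 -0.8] t 22.1
(453.6, -421.6, 99.0) [ 116.9 -367.7   -1.2] [ 0.  -0.  69.7]
(453.6, -421.6, -28.5) [ 116.9 -367.7  126.3] [ 0.  -0.  69.7]
```

```bash
python3 -m creep '[{"linear":[40,-120,0],"rotation":[0,0,24],"jaw":60},{"linear":[80,-245,0],"rotation":[0,0,48],"jaw":60},{"linear":[116.9,-367.7,0],"rotation":[0,0,69.7],"jaw":60},{"linear":[116.9,-367.7,0],"rotation":[0,0,69.7],"jaw":60},{"linear":[116.9,-367.7,0],"rotation":[0,0,69.7],"jaw":60},{"linear":[116.9,-367.7,0],"rotation":[0,0,69.7],"jaw":60},{"linear":[116.9,-367.7,0],"rotation":[0,0,69.7],"jaw":60},{"linear":[116.9,-367.7,0],"rotation":[0,0,69.7],"jaw":60},{"linear":[116.9,-367.7,0],"rotation":[0,0,69.7],"jaw":60},{"linear":[116.9,-367.7,0],"rotation":[0,0,69.7],"jaw":60},{"linear":[116.9,-367.7,0],"rotation":[0,0,69.7],"jaw":60},{"linear":[116.9,-367.7,0],"rotation":[0,0,69.7],"jaw":60},{"linear":[116.9,-367.7,30],"rotation":[0,0,69.7],"jaw":60},{"linear":[116.9,-367.7,60],"rotation":[0,0,69.7],"jaw":60},{"linear":[116.9,-367.7,60],"rotation":[0,0,69.7],"jaw":60}]' 30|egrep 'posi|conta|open|grip'; python3 go.py 453.6,-421.6,-28.5,10; python3 tray.py t4; python3 -c "
from h import *
im,_,_=cam('t4'); im2=snap('wrist','w6')
cv2.imwrite('pics/c4.png',np.hstack([cv2.resize(im[140:240,190:340,::-1],(450,300),interpolation=2),cv2.resize(im2[:,:,::-1],(350,300))]))"
```

```text
position: [452.5, -418.2, 34.2]
contact_force: [-0.6, 0.5, -0.6]
opening: 60.0
grip_force: 0.0
now [ 452.5 -418.2   34.2] th 10.1 open 60.0 grip 0.0 F [-0.6  0.5 -0.6] t 23.6
(453.6, -421.6, -28.5) [-4.   0.7 62.7] [-0.2 -0.4  0.1]
inliers 33 of 68 shift [-0.15 -0.18] rot 0.34
```

View pics/c4.png

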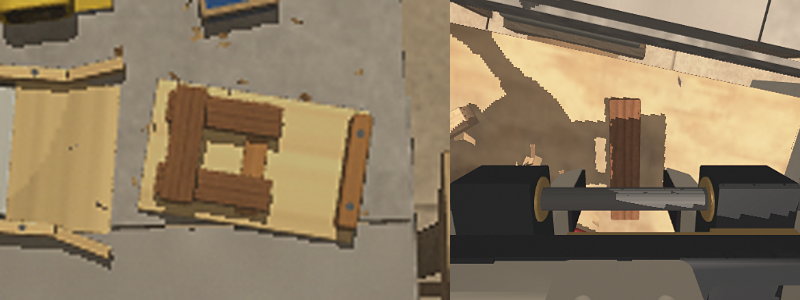

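Three slats are neat (two lengthwise, one across at the nose end); the fourth is centred between the fingers in the wrist view.

```bash
python3 -m creep '[{"linear":[0,0,30],"rotation":[0,0,0],"jaw":60},{"linear":[0,0,55],"rotation":[0,0,0],"jaw":60},{"linear":[0,0,64],"rotation":[0,0,0],"jaw":60},{"linear":[0,0,66],"rotation":[0,0,0],"jaw":60},{"linear":[0,0,66],"rotation":[0,0,0],"jaw":60},{"linear":[0,0,66],"rotation":[0,0,0],"jaw":25},{"linear":[0,0,66],"rotation":[0,0,0],"jaw":25},{"linear":[0,0,66],"rotation":[0,0,0],"jaw":25},{"linear":[0,0,66],"rotation":[0,0,0],"jaw":25},{"linear":[0,0,66],"rotation":[0,0,0],"jaw":25},{"linear":[0,0,66],"rotation":[0,0,0],"jaw":25}]' 30|egrep 'posi|conta|open|grip'; python3 -m creep '[{"linear":[0,0,-20],"rotation":[0,0,0],"jaw":20},{"linear":[0,0,-60],"rotation":[0,0,0],"jaw":20},{"linear":[0,0,-105],"rotation":[0,0,0],"jaw":20},{"linear":[0,0,-110],"rotation":[0,0,0],"jaw":20},{"linear":[0,0,-110],"rotation":[0,0,0],"jaw":20}]' 30|egrep 'open|grip'
python3 - <<'E'
from h import *
from go import rel
a=np.radians(79.7);X=np.array([np.cos(a),np.sin(a)]);bed=np.array([628.7,-115.3])
q=bed-35*X; rel([(*q,80,79.7),(*q,19,79.7)])
E
```

```text
position: [453.9, -421.8, -27.6]
contact_force: [-0.3, 0.8, 3.7]
opening: 29.7
grip_force: 30.0
opening: 29.6
grip_force: 30.0
now [ 454.3 -422.2   83.5] th 10.0 open 29.6 grip 30.0 F [-0.2 -0.1 -1.8] t 25.4
(np.float64(622.4419224709278), np.float64(-149.73597632767394), 80) [239.2 212.8   3.2] [ -0.    0.2 -69.7]
(np.float64(622.4419224709278), np.float64(-149.73597632767394), 19) [239.4 212.7  64.2] [ -0.    0.2 -69.7]
```

```bash
python3 -m creep '[{"linear":[8,7,0],"rotation":[0,0,-4],"jaw":20},{"linear":[28,25,0],"rotation":[0,0,-10],"jaw":20},{"linear":[50,44,0],"rotation":[0,0,-16],"jaw":20},{"linear":[73,65,0],"rotation":[0,0,-22],"jaw":20},{"linear":[96,85,0],"rotation":[0,0,-28],"jaw":20},{"linear":[119,106,0],"rotation":[0,0,-34],"jaw":20},{"linear":[142,126,0],"rotation":[0,0,-40],"jaw":20},{"linear":[165,147,0],"rotation":[0,0,-46],"jaw":20},{"linear":[188,167,0],"rotation":[0,0,-52],"jaw":20},{"linear":[210,187,0],"rotation":[0,0,-58],"jaw":20},{"linear":[228,203,0],"rotation":[0,0,-64],"jaw":20},{"linear":[239.2,212.8,0],"rotation":[0,0,-69.7],"jaw":20},{"linear":[239.2,212.8,0],"rotation":[0,0,-69.7],"jaw":20},{"linear":[239.2,212.8,0],"rotation":[0,0,-69.7],"jaw":20},{"linear":[239.2,212.8,20],"rotation":[0,0,-69.7],"jaw":20},{"linear":[239.2,212.8,40],"rotation":[0,0,-69.7],"jaw":20},{"linear":[239.2,212.8,53],"rotation":[0,0,-69.7],"jaw":20},{"linear":[239.2,212.8,58],"rotation":[0,0,-69.7],"jaw":20},{"linear":[239.2,212.8,58],"rotation":[0,0,-69.7],"jaw":20},{"linear":[239.2,212.8,58],"rotation":[0,0,-69.7],"jaw":20}]' 30|egrep 'posi|conta|open|grip'; python3 go.py 622.4,-149.7,20.4,79.7
```

```text
position: [622.3, -149.7, 24.8]
contact_force: [-0.4, 0.3, -0.5]
opening: 29.9
grip_force: 30.0
now [ 622.3 -149.7   24.8] th 79.6 open 29.9 grip 30.0 F [-0.4  0.3 -0.5] t 27.4
(622.4, -149.7, 20.4) [-0.1 -0.   4.4] [-0.   0.1 -0.1]
```

```bash
python3 -m creep '[{"linear":[0,0,2],"rotation":[0,0,0],"jaw":20},{"linear":[0,0,3.5],"rotation":[0,0,0],"jaw":20},{"linear":[0,0,4],"rotation":[0,0,0],"jaw":20},{"linear":[0,0,4.5],"rotation":[0,0,0],"jaw":20},{"linear":[0,0,4.5],"rotation":[0,0,0],"jaw":20}]' 30|egrep 'posi|conta|open'; python3 -m creep '[{"linear":[0,0,0.5],"rotation":[0,0,0],"jaw":20},{"linear":[0,0,1],"rotation":[0,0,0],"jaw":20},{"linear":[0,0,1],"rotation":[0,0,0],"jaw":20}]' 30|egrep 'posi|conta|open'
```

```text
position: [622.0, -149.2, 20.2]
contact_force: [-2.0, 0.8, 4.0]
opening: 29.5
position: [622.0, -149.2, 20.2]
contact_force: [-3.8, 0.8, 11.5]
opening: 29.4
```

```bash
python3 -m creep '[{"linear":[0,0,0],"rotation":[0,0,0],"jaw":31},{"linear":[0,0,0],"rotation":[0,0,0],"jaw":38},{"linear":[0,0,0],"rotation":[0,0,0],"jaw":46},{"linear":[0,0,0],"rotation":[0,0,0],"jaw":46},{"linear":[0,0,-20],"rotation":[0,0,0],"jaw":46},{"linear":[0,0,-60],"rotation":[0,0,0],"jaw":46},{"linear":[0,0,-80],"rotation":[0,0,0],"jaw":50},{"linear":[0,0,-80],"rotation":[0,0,0],"jaw":50},{"linear":[0,0,-80],"rotation":[0,0,0],"jaw":50}]' 30|egrep 'posi|conta|open'; python3 go.py 598.3,-283,98,-10.3 598.3,-283,15,-10.3 450,-300,98,-10.3
```

```text
position: [621.8, -149.1, 98.3]
contact_force: [-0.3, -0.4, -0.4]
opening: 49.7
now [ 621.8 -149.1   98.3] th 79.7 open 49.7 grip 0.0 F [-0.3 -0.4 -0.4] t 29.1
(598.3, -283.0, 98.0) [  -0.9 -135.9    0.3] [ 0. -0. 90.]
(598.3, -283.0, 15.0) [  -0.9 -135.9   83.3] [ 0. -0. 90.]
(450.0, -300.0, 98.0) [ 141.9 -179.2    0.3] [ 0. -0. 90.]
```

```bash
python3 -m creep '[{"linear":[0,-40,0],"rotation":[0,0,8],"jaw":50},{"linear":[20,-80,0],"rotation":[0,0,16],"jaw":50},{"linear":[60,-120,0],"rotation":[0,0,24],"jaw":50},{"linear":[141.9,-179.2,0],"rotation":[0,0,90],"jaw":50},{"linear":[141.9,-179.2,0],"rotation":[0,0,90],"jaw":50},{"linear":[141.9,-179.2,0],"rotation":[0,0,90],"jaw":50},{"linear":[141.9,-179.2,0],"rotation":[0,0,90],"jaw":50},{"linear":[141.9,-179.2,0],"rotation":[0,0,90],"jaw":50},{"linear":[141.9,-179.2,0],"rotation":[0,0,90],"jaw":50},{"linear":[141.9,-179.2,0],"rotation":[0,0,90],"jaw":50},{"linear":[141.9,-179.2,0],"rotation":[0,0,90],"jaw":50},{"linear":[141.9,-179.2,0],"rotation":[0,0,90],"jaw":50},{"linear":[141.9,-179.2,0],"rotation":[0,0,90],"jaw":50},{"linear":[141.9,-179.2,0],"rotation":[0,0,90],"jaw":50}]' 30|egrep 'posi|conta|open'; python3 tray.py t5; python3 -c "
from h import *
im,_,_=cam('t5')
cv2.imwrite('pics/c5.png',cv2.resize(im[155:230,230:330,::-1],None,fx=8,fy=8,interpolation=2))"
```

```text
position: [449.9, -299.8, 97.9]
contact_force: [-0.3, -0.3, -0.1]
opening: 50.4
inliers 27 of 68 shift [-0.12 -0.25] rot 0.5
```

View pics/c5.png

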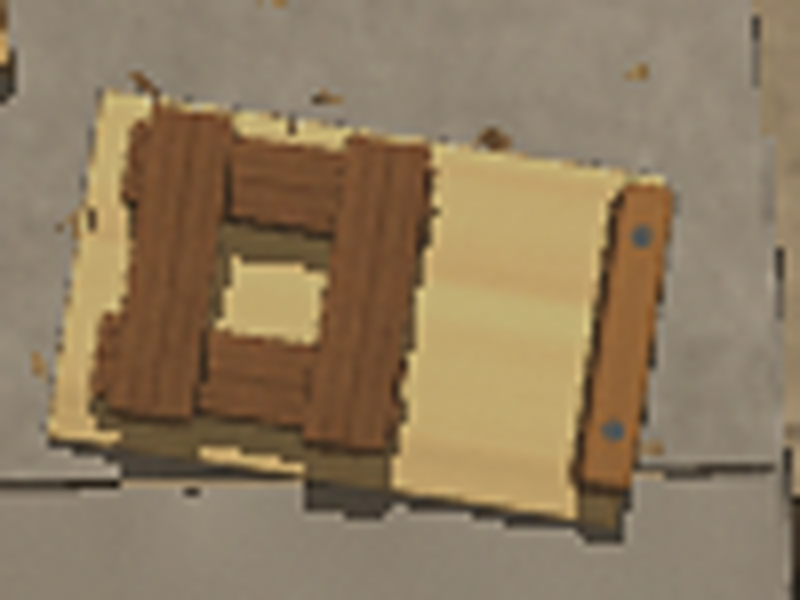

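Stack is complete and in good order; tray not moved. I'll grip the bar to align the tray with the cabinet axis on the flat, then push from behind.

```bash
python3 go.py 605.5,-243.1,98,79.7 605.5,-243.1,-1,79.7
```

```text
now [ 450.  -299.9   98.1] th -10.2 open 50.2 grip 0.0 F [0.2 0.4 0.8] t 30.5
(605.5, -243.1, 98.0) [8.35e+01 1.43e+02 1.00e-01] [ -0.   -0.1 -89.9]
(605.5, -243.1, -1.0) [ 83.4 143.   99.1] [ -0.   -0.1 -89.9]
```

```bash
python3 -m creep '[{"linear":[20,36,0],"rotation":[0,0,-8],"jaw":60},{"linear":[83.5,143,0],"rotation":[0,0,-89.9],"jaw":60},{"linear":[83.5,143,0],"rotation":[0,0,-89.9],"jaw":60},{"linear":[83.5,143,0],"rotation":[0,0,-89.9],"jaw":60},{"linear":[83.5,143,0],"rotation":[0,0,-89.9],"jaw":60},{"linear":[83.5,143,0],"rotation":[0,0,-89.9],"jaw":60},{"linear":[83.5,143,0],"rotation":[0,0,-89.9],"jaw":60},{"linear":[83.5,143,0],"rotation":[0,0,-89.9],"jaw":60},{"linear":[83.5,143,0],"rotation":[0,0,-89.9],"jaw":60},{"linear":[83.5,143,0],"rotation":[0,0,-89.9],"jaw":60},{"linear":[83.5,143,0],"rotation":[0,0,-89.9],"jaw":60},{"linear":[83.5,143,0],"rotation":[0,0,-89.9],"jaw":60},{"linear":[83.5,143,30],"rotation":[0,0,-89.9],"jaw":60},{"linear":[83.5,143,60],"rotation":[0,0,-89.9],"jaw":60},{"linear":[83.5,143,80],"rotation":[0,0,-89.9],"jaw":60},{"linear":[83.5,143,92],"rotation":[0,0,-89.9],"jaw":60},{"linear":[83.5,143,97],"rotation":[0,0,-89.9],"jaw":60},{"linear":[83.5,143,97],"rotation":[0,0,-89.9],"jaw":60},{"linear":[83.5,143,97],"rotation":[0,0,-89.9],"jaw":60}]' 20|egrep 'posi|conta|open'; python3 -m creep '[{"linear":[0,0,0],"rotation":[0,0,0],"jaw":45},{"linear":[0,0,0],"rotation":[0,0,0],"jaw":30},{"linear":[0,0,0],"rotation":[0,0,0],"jaw":24},{"linear":[0,0,0],"rotation":[0,0,0],"jaw":19},{"linear":[0,0,0],"rotation":[0,0,0],"jaw":15},{"linear":[0,0,0],"rotation":[0,0,0],"jaw":15},{"linear":[0,0,0],"rotation":[0,0,0],"jaw":15}]' 20|egrep 'posi|conta|open|grip'; python3 go.py 611.6,-242,0.9,85.7
```

```text
position: [606.6, -243.9, 2.8]
contact_force: [0.0, -0.2, 0.6]
opening: 59.7
position: [605.9, -243.0, 1.7]
contact_force: [0.0, 3.1, 1.4]
opening: 19.5
grip_force: 20.0
now [ 605.9 -243.     1.7] th 79.6 open 19.5 grip 20.0 F [0.  3.1 1.4] t 33.1
(611.6, -242.0, 0.9) [-5.4  2.   0.8] [ 0.  -0.  -6.1]
```

```bash
python3 -m creep '[{"linear":[-0.5,0.2,0],"rotation":[0,0,-0.5],"jaw":15},{"linear":[-1,0.4,0],"rotation":[0,0,-1.2],"jaw":15},{"linear":[-1.6,0.6,0],"rotation":[0,0,-1.9],"jaw":15},{"linear":[-2.2,0.8,0],"rotation":[0,0,-2.6],"jaw":15},{"linear":[-2.8,1,0],"rotation":[0,0,-3.3],"jaw":15},{"linear":[-3.4,1.2,0],"rotation":[0,0,-4],"jaw":15},{"linear":[-4,1.4,0],"rotation":[0,0,-4.7],"jaw":15},{"linear":[-4.6,1.6,0],"rotation":[0,0,-5.4],"jaw":15},{"linear":[-5.1,1.8,0],"rotation":[0,0,-5.8],"jaw":15},{"linear":[-5.4,2,0],"rotation":[0,0,-6.1],"jaw":15},{"linear":[-5.4,2,0],"rotation":[0,0,-6.1],"jaw":15},{"linear":[-5.4,2,0],"rotation":[0,0,-6.1],"jaw":15}]' 20|egrep 'posi|conta|open|grip';python3 -m creep '[{"linear":[0,0,0],"rotation":[0,0,0],"jaw":25},{"linear":[0,0,0],"rotation":[0,0,0],"jaw":40},{"linear":[0,0,0],"rotation":[0,0,0],"jaw":50},{"linear":[0,0,0],"rotation":[0,0,0],"jaw":50},{"linear":[0,0,-20],"rotation":[0,0,0],"jaw":50},{"linear":[0,0,-60],"rotation":[0,0,0],"jaw":50},{"linear":[0,0,-95],"rotation":[0,0,0],"jaw":50},{"linear":[0,0,-95],"rotation":[0,0,0],"jaw":50},{"linear":[0,0,-95],"rotation":[0,0,0],"jaw":50}]' 20|egrep 'posi|conta|open|grip'; python3 go.py 608.5,-284,96,-4.3 608.5,-284,15,-4.3
```

```text
position: [611.6, -242.6, 1.7]
contact_force: [1.9, -2.0, 0.9]
opening: 19.6
grip_force: 20.0
position: [611.7, -242.6, 97.3]
contact_force: [0.0, 0.4, -0.9]
opening: 50.0
grip_force: 0.0
now [ 611.7 -242.6   97.3] th 85.7 open 50.0 grip 0.0 F [ 0.   0.4 -0.9] t 35.2
(608.5, -284.0, 96.0) [  0.1 -41.5   1.4] [ 0.   0.1 90. ]
(608.5, -284.0, 15.0) [  0.2 -41.5  82.4] [ 0.   0.1 90. ]
```

```bash
python3 -m creep '[{"linear":[0.1,-20,0],"rotation":[0,0,8],"jaw":50},{"linear":[0.1,-41.5,0],"rotation":[0,0,90],"jaw":50},{"linear":[0.1,-41.5,0],"rotation":[0,0,90],"jaw":50},{"linear":[0.1,-41.5,0],"rotation":[0,0,90],"jaw":50},{"linear":[0.1,-41.5,0],"rotation":[0,0,90],"jaw":50},{"linear":[0.1,-41.5,0],"rotation":[0,0,90],"jaw":50},{"linear":[0.1,-41.5,0],"rotation":[0,0,90],"jaw":50},{"linear":[0.1,-41.5,0],"rotation":[0,0,90],"jaw":50},{"linear":[0.1,-41.5,0],"rotation":[0,0,90],"jaw":50},{"linear":[0.1,-41.5,0],"rotation":[0,0,90],"jaw":50},{"linear":[0.1,-41.5,0],"rotation":[0,0,90],"jaw":50},{"linear":[0.1,-41.5,0],"rotation":[0,0,90],"jaw":50},{"linear":[0.1,-41.5,0],"rotation":[0,0,90],"jaw":50}]' 20|egrep 'posi|conta|open|grip'; python3 -c "
from h import *
im=snap('top','t6')
cv2.imwrite('pics/c6.png',cv2.resize(im[145:235,165:315,::-1],None,fx=5.3,fy=5.3,interpolation=2))"
```

```text
position: [607.6, -283.5, 95.1]
contact_force: [-0.5, -0.1, -0.1]
opening: 49.9
grip_force: 0.0
```

View pics/c6.png

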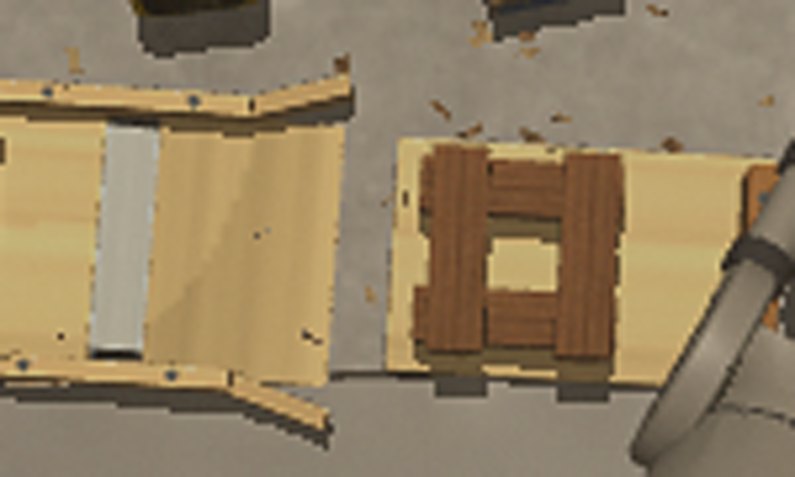

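```bash
python3 - <<'E'
from h import *
c=lambda p,z:crop2w('t6',p,5.3,(165,145),z)
n=c([(399,139),(386,371)],12);k=c([(48,92),(193,101),(23,365),(171,376)],34)
f=c([(160,124),(143,356)],14);g=c([(345,124),(328,384)],0)
a=lambda d:np.degrees(np.arctan2(d[1],d[0])).round(1)
print('nose',n.mean(0),a(n[1]-n[0])-90,np.linalg.norm(n[1]-n[0]))
e=c([(399,139),(720,155)],12);print('edge',a(e[0]-e[1]))
print('cheek',k.mean(0),a(k[0]-k[1]),a(k[2]-k[3]),'hinge',f.mean(0),a(f[1]-f[0])-90,'foot',g.mean(0),a(g[1]-g[0])-90)
for t in(85,85.7):
    u=np.array([np.cos(np.radians(t)),np.sin(np.radians(t))]);v=np.array([-u[1],u[0]])
    print(t,'nose rel: ',[(n.mean(0)-p.mean(0))@v for p in(k,f,g)])
E
python3 go.py 608.5,-284,15,-4.5
```

```text
nose [625.05975937 -46.09857932] 85.80000000000001 128.8223760272919
edge 85.8
cheek [637.39757706 106.82400531] 85.1 84.5 hinge [636.0221596   86.10737257] 85.4 foot [627.98649548 -14.74706552] 85.4
85 nose rel:  [np.float64(-1.0372128718702243), np.float64(-0.6018229406034976), np.float64(0.18313452526521834)]
85.7 nose rel:  [np.float64(0.8371476876613322), np.float64(1.018908590092117), np.float64(0.5678011510330125)]
now [ 607.8 -283.6   95.5] th -4.2 open 49.6 grip 0.0 F [ 0.3  0.4 -0.6] t 36.5
(608.5, -284.0, 15.0) [-0.4  0.9 80.5] [-0.1 -0.1  0.3]
```

```bash
python3 -m creep '[{"linear":[0,1,30],"rotation":[0,0,0.2],"jaw":50},{"linear":[0,1,60],"rotation":[0,0,0.2],"jaw":50},{"linear":[0,1,80.5],"rotation":[0,0,0.2],"jaw":50},{"linear":[0,1,80.5],"rotation":[0,0,0.2],"jaw":50},{"linear":[0,1,80.5],"rotation":[0,0,0.2],"jaw":50},{"linear":[4,1,80.5],"rotation":[0,0,0.2],"jaw":50},{"linear":[8,1,80.5],"rotation":[0,0,0.2],"jaw":50},{"linear":[12,1,80.5],"rotation":[0,0,0.2],"jaw":50},{"linear":[15,1,80.5],"rotation":[0,0,0.2],"jaw":50},{"linear":[18,1,80.5],"rotation":[0,0,0.2],"jaw":50},{"linear":[21,1,80.5],"rotation":[0,0,0.2],"jaw":50},{"linear":[24,1,80.5],"rotation":[0,0,0.2],"jaw":50},{"linear":[27,1,80.5],"rotation":[0,0,0.2],"jaw":50},{"linear":[30,1,80.5],"rotation":[0,0,0.2],"jaw":50},{"linear":[30,1,80.5],"rotation":[0,0,0.2],"jaw":50}]' 20|egrep 'posi|conta|open'; python3 go.py 608.5,-284,15,-4.5
```

```text
position: [611.7, -253.8, 16.3]
contact_force: [1.0, -2.6, 1.4]
opening: 50.2
now [ 611.7 -253.8   16.3] th -4.5 open 50.2 grip 1.0 F [ 1.  -2.6  1.4] t 38.0
(608.5, -284.0, 15.0) [-30.3  -0.8   1.3] [ 0. -0. -0.]
```

```bash
python3 -m creep '[{"linear":[3,0,0],"rotation":[0,0,0],"jaw":50},{"linear":[8,0,0],"rotation":[0,0,0],"jaw":50},{"linear":[14,0,0],"rotation":[0,0,0],"jaw":50},{"linear":[20,0,0],"rotation":[0,0,0],"jaw":50},{"linear":[26,0,0],"rotation":[0,0,0],"jaw":50},{"linear":[31,0,0],"rotation":[0,0,0],"jaw":50},{"linear":[36,0,0],"rotation":[0,0,0],"jaw":50},{"linear":[41,0,0],"rotation":[0,0,0],"jaw":50},{"linear":[46,0,0],"rotation":[0,0,0],"jaw":50},{"linear":[51,0,0],"rotation":[0,0,0],"jaw":50},{"linear":[56,0,0],"rotation":[0,0,0],"jaw":50},{"linear":[61,0,0],"rotation":[0,0,0],"jaw":50},{"linear":[66,0,0],"rotation":[0,0,0],"jaw":50},{"linear":[71,0,0],"rotation":[0,0,0],"jaw":50},{"linear":[76,0,0],"rotation":[0,0,0],"jaw":50},{"linear":[81,0,0],"rotation":[0,0,0],"jaw":50},{"linear":[86,0,0],"rotation":[0,0,0],"jaw":50},{"linear":[90,0,0],"rotation":[0,0,0],"jaw":50},{"linear":[93,0,0],"rotation":[0,0,0],"jaw":50},{"linear":[94,0,0],"rotation":[0,0,0],"jaw":50}]' 20|egrep 'posi|conta|open|grip'; python3 -c "
from h import *
im=snap('top','t7');im2=snap('scene','s7')
cv2.imwrite('pics/c7.png',np.hstack([cv2.resize(im[130:230,140:290,::-1],(450,300),interpolation=2),cv2.resize(im2[150:300,80:280,::-1],(350,262))[:300] if 0 else cv2.resize(im2[130:301,80:280,::-1],(350,300))]))"
```

```text
position: [618.9, -159.9, 16.1]
contact_force: [-0.4, -4.6, 3.0]
opening: 49.8
grip_force: 2.2
```

View pics/c7.png

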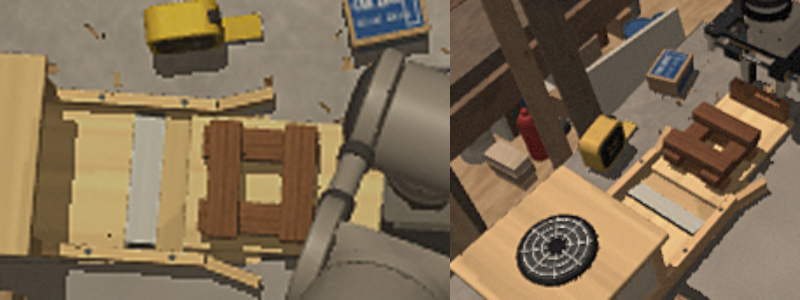

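Nose is on the ramp, centred between the cheeks, stack undisturbed. Continuing the push.

```bash
python3 -m creep '[{"linear":[3,0,0],"rotation":[0,0,0],"jaw":50},{"linear":[8,0,0],"rotation":[0,0,0],"jaw":50},{"linear":[13,0,0],"rotation":[0,0,0],"jaw":50},{"linear":[18,0,0],"rotation":[0,0,0],"jaw":50},{"linear":[23,0,0],"rotation":[0,0,0],"jaw":50},{"linear":[28,0,0],"rotation":[0,0,0],"jaw":50},{"linear":[33,0,0],"rotation":[0,0,0],"jaw":50},{"linear":[38,0,0],"rotation":[0,0,0],"jaw":50},{"linear":[43,0,0],"rotation":[0,0,0],"jaw":50},{"linear":[48,0,0],"rotation":[0,0,0],"jaw":50},{"linear":[53,0,0],"rotation":[0,0,0],"jaw":50},{"linear":[58,0,0],"rotation":[0,0,0],"jaw":50},{"linear":[63,0,0],"rotation":[0,0,0],"jaw":50},{"linear":[68,0,0],"rotation":[0,0,0],"jaw":50},{"linear":[73,0,0],"rotation":[0,0,0],"jaw":50},{"linear":[78,0,0],"rotation":[0,0,0],"jaw":50},{"linear":[83,0,0],"rotation":[0,0,0],"jaw":50},{"linear":[87,0,0],"rotation":[0,0,0],"jaw":50},{"linear":[89,0,0],"rotation":[0,0,0],"jaw":50},{"linear":[90,0,0],"rotation":[0,0,0],"jaw":50}]' 20|egrep 'posi|conta|open|grip'
```

```text
position: [626.1, -70.5, 16.2]
contact_force: [0.4, -3.8, -1.0]
opening: 50.0
grip_force: 1.2
```

```bash
python3 -m creep '[{"linear":[3,0,0],"rotation":[0,0,0],"jaw":50},{"linear":[8,0,0],"rotation":[0,0,0],"jaw":50},{"linear":[13,0,0],"rotation":[0,0,0],"jaw":50},{"linear":[18,0,0],"rotation":[0,0,0],"jaw":50},{"linear":[23,0,0],"rotation":[0,0,0],"jaw":50},{"linear":[28,0,0],"rotation":[0,0,0],"jaw":50},{"linear":[33,0,0],"rotation":[0,0,0],"jaw":50},{"linear":[38,0,0],"rotation":[0,0,0],"jaw":50},{"linear":[43,0,0],"rotation":[0,0,0],"jaw":50},{"linear":[48,0,0],"rotation":[0,0,0],"jaw":50},{"linear":[53,0,0],"rotation":[0,0,0],"jaw":50},{"linear":[58,0,0],"rotation":[0,0,0],"jaw":50},{"linear":[63,0,0],"rotation":[0,0,0],"jaw":50},{"linear":[68,0,0],"rotation":[0,0,0],"jaw":50},{"linear":[73,0,0],"rotation":[0,0,0],"jaw":50},{"linear":[78,0,0],"rotation":[0,0,0],"jaw":50},{"linear":[83,0,0],"rotation":[0,0,0],"jaw":50},{"linear":[87,0,0],"rotation":[0,0,0],"jaw":50},{"linear":[89,0,0],"rotation":[0,0,0],"jaw":50},{"linear":[90,0,0],"rotation":[0,0,0],"jaw":50}]' 20|egrep 'posi|conta|open|grip'
```

```text
position: [633.2, 19.3, 16.1]
contact_force: [-0.9, -3.6, 2.8]
opening: 50.0
grip_force: 1.6
```

```bash
python3 -m creep '[{"linear":[3,0,0],"rotation":[0,0,0],"jaw":50},{"linear":[8,0,0],"rotation":[0,0,0],"jaw":50},{"linear":[13,0,0],"rotation":[0,0,0],"jaw":50},{"linear":[18,0,0],"rotation":[0,0,0],"jaw":50},{"linear":[23,0,0],"rotation":[0,0,0],"jaw":50},{"linear":[28,0,0],"rotation":[0,0,0],"jaw":50},{"linear":[33,0,0],"rotation":[0,0,0],"jaw":50},{"linear":[38,0,0],"rotation":[0,0,0],"jaw":50},{"linear":[43,0,0],"rotation":[0,0,0],"jaw":50},{"linear":[48,0,0],"rotation":[0,0,0],"jaw":50},{"linear":[53,0,0],"rotation":[0,0,0],"jaw":50},{"linear":[58,0,0],"rotation":[0,0,0],"jaw":50},{"linear":[63,0,0],"rotation":[0,0,0],"jaw":50},{"linear":[67,0,0],"rotation":[0,0,0],"jaw":50},{"linear":[71,0,0],"rotation":[0,0,0],"jaw":50},{"linear":[74,0,0],"rotation":[0,0,0],"jaw":50},{"linear":[75,0,0],"rotation":[0,0,0],"jaw":50}]' 20|egrep 'posi|conta|open|grip'
for i in 1 2 3; do python3 -m creep '[{"linear":[1.5,0,0],"rotation":[0,0,0],"jaw":50},{"linear":[3,0,0],"rotation":[0,0,0],"jaw":50},{"linear":[4,0,0],"rotation":[0,0,0],"jaw":50},{"linear":[4,0,0],"rotation":[0,0,0],"jaw":50}]' 20|egrep 'posi|conta'; done
python3 -c "
from h import *
snap('scene','s8');snap('top','t8')"
```

```text
position: [639.1, 94.2, 16.1]
contact_force: [-0.1, -3.0, 1.9]
opening: 49.8
grip_force: 1.5
position: [639.4, 98.0, 16.1]
contact_force: [0.0, -1.7, 1.5]
position: [639.7, 102.1, 16.1]
contact_force: [0.0, -2.1, 2.0]
position: [640.0, 106.1, 16.1]
contact_force: [-0.6, -1.4, 0.6]
```

```bash
for i in 1 2 3 4; do python3 -m creep '[{"linear":[1,0,0],"rotation":[0,0,0],"jaw":50},{"linear":[1.5,0,0],"rotation":[0,0,0],"jaw":50},{"linear":[1.5,0,0],"rotation":[0,0,0],"jaw":50}]' 20|egrep 'posi|conta'; done
```

```text
position: [640.1, 107.4, 16.1]
contact_force: [-0.7, -2.1, 0.6]
position: [640.2, 108.9, 16.1]
contact_force: [0.1, -2.8, 0.0]
position: [640.3, 110.4, 16.1]
contact_force: [-0.4, -1.5, -0.3]
position: [640.4, 112.0, 16.1]
contact_force: [0.3, -1.4, -0.1]
```

```bash
for i in 1 2 3; do python3 -m creep '[{"linear":[0.7,0,0],"rotation":[0,0,0],"jaw":50},{"linear":[1,0,0],"rotation":[0,0,0],"jaw":50},{"linear":[1,0,0],"rotation":[0,0,0],"jaw":50}]' 20|egrep 'posi|conta'; done
```

```text
position: [640.5, 112.8, 16.0]
contact_force: [-0.7, -1.2, -0.0]
position: [640.6, 113.9, 16.1]
contact_force: [0.4, -1.4, -0.7]
position: [640.7, 114.9, 16.1]
contact_force: [0.0, -1.7, -0.9]
```

```bash
for i in 1 2 3; do python3 -m creep '[{"linear":[0.7,0,0],"rotation":[0,0,0],"jaw":50},{"linear":[1,0,0],"rotation":[0,0,0],"jaw":50},{"linear":[1,0,0],"rotation":[0,0,0],"jaw":50}]' 20|egrep 'posi|conta'; done
```

```text
position: [640.8, 115.9, 16.1]
contact_force: [-0.7, -1.2, -1.2]
position: [640.7, 116.2, 16.1]
contact_force: [-2.1, -4.1, -0.4]
position: [640.7, 116.3, 16.1]
contact_force: [-2.3, -8.2, -0.3]
```

The end stop was met exactly where predicted (y≈116). Backing away.

```bash
python3 -m creep '[{"linear":[-5,0,0],"rotation":[0,0,0],"jaw":50},{"linear":[-20,0,0],"rotation":[0,0,0],"jaw":50},{"linear":[-50,0,0],"rotation":[0,0,0],"jaw":50},{"linear":[-80,0,0],"rotation":[0,0,0],"jaw":50},{"linear":[-90,0,-40],"rotation":[0,0,0],"jaw":50},{"linear":[-90,0,-80],"rotation":[0,0,0],"jaw":50},{"linear":[-90,-50,-110],"rotation":[0,0,0],"jaw":50},{"linear":[-90,-100,-110],"rotation":[0,0,0],"jaw":50},{"linear":[-90,-150,-110],"rotation":[0,0,0],"jaw":50},{"linear":[-90,-200,-110],"rotation":[0,0,0],"jaw":50},{"linear":[-90,-200,-110],"rotation":[0,0,0],"jaw":50},{"linear":[-90,-200,-110],"rotation":[0,0,0],"jaw":50}]' 20|egrep 'posi|conta'
python3 - <<'E'
from h import *
snap('top','t9');snap('scene','s9')
im0,_,_=cam('t0');im,_,_=cam('t9')
u=np.array([np.cos(np.radians(85.4)),np.sin(np.radians(85.4))]);O=np.array([636.3,86])+141*u
d=np.array([-u[1],u[0]])
W=lambda x,y,z:np.r_[O+x*u+y*d,z]
# profile along the cabinet axis near the threshold (top camera), flap = grey, bar = brown
for y in(-50,-35,35,50):
    print(y,[(x,tuple(int(v) for v in im[int(round(p[1])),int(round(p[0]))])) for x in range(-150,-78,6) for p in [w2pix('t9',[W(x,y,23 if x<-108 else 64)])[0]]])
# nails of bar in a patch: darkest-blue points
p=w2pix('t9',[W(-91,0,64),W(-91,35,64),W(-91,-35,64)]);print(p.round(1))
# flap visibility before/after in the same pixels
for x in(-135,-125,-115):
    q=w2pix('t9',[W(x,0,18)])[0].astype(int);print(x,im0[q[1],q[0]],im[q[1],q[0]])
E
```

```text
position: [433.9, 43.8, 126.9]
contact_force: [0.4, -0.3, -0.2]
-50 [(-150, (181, 151, 97)), (-144, (161, 135, 90)), (-138, (170, 164, 145)), (-132, (169, 163, 144)), (-126, (170, 164, 146)), (-120, (169, 163, 145)), (-114, (181, 175, 156)), (-108, (142, 93, 48)), (-102, (149, 100, 53)), (-96, (135, 88, 48)), (-90, (195, 166, 109)), (-84, (193, 164, 106))]
-35 [(-150, (178, 150, 96)), (-144, (183, 152, 95)), (-138, (169, 164, 146)), (-132, (168, 162, 143)), (-126, (172, 165, 146)), (-120, (169, 163, 143)), (-114, (83, 75, 62)), (-108, (158, 107, 56)), (-102, (77, 82, 81)), (-96, (148, 97, 51)), (-90, (196, 174, 115)), (-84, (193, 169, 112))]
35 [(-150, (180, 151, 97)), (-144, (183, 153, 98)), (-138, (167, 162, 144)), (-132, (169, 162, 144)), (-126, (170, 164, 144)), (-120, (166, 161, 143)), (-114, (178, 173, 153)), (-108, (153, 103, 53)), (-102, (81, 84, 82)), (-96, (143, 94, 48)), (-90, (197, 173, 115)), (-84, (192, 168, 110))]
50 [(-150, (164, 137, 88)), (-144, (172, 142, 92)), (-138, (169, 164, 147)), (-132, (168, 162, 142)), (-126, (170, 165, 145)), (-120, (167, 161, 142)), (-114, (88, 83, 72)), (-108, (146, 97, 51)), (-102, (143, 96, 52)), (-96, (141, 96, 52)), (-90, (159, 131, 84)), (-84, (187, 157, 102))]
[[173.3 186.2]
 [172.4 198.5]
 [174.3 173.9]]
-135 [166 160 140] [170 162 143]
-125 [167 160 141] [170 164 146]
-115 [167 161 143] [177 171 153]
```

Run:
```python
from h import *
u=np.array([np.cos(np.radians(85.4)),np.sin(np.radians(85.4))]);O=np.array([636.3,86])+141*u
d=np.array([-u[1],u[0]])
W=lambda x,y,z:np.r_[O+x*u+y*d,z]
im,_,_=cam('t9'); g=im.astype(float); warm=g[...,0]-g[...,2]
for y in(-35,35):
    c=w2pix('t9',[W(-102,y,64)])[0]; x0,y0=np.round(c).astype(int)-4
    p=np.clip(70-warm[y0:y0+9,x0:x0+9],0,None); ys,xs=np.mgrid[0:9,0:9]
    m=p*(np.hypot(xs-4,ys-4)<3.0); uv=[(m*xs).sum()/m.sum()+x0,(m*ys).sum()/m.sum()+y0]
    w=pix2w('t9',[uv],64)[0][:2]-O; print('nail',np.round(uv,2),'cab x',w@u,'y',w@d)
# slat corner-ish / flap shade through time
def prof(fn,z,y,xs): 
    i=cam(fn)[0]; q=w2pix(fn,[W(x,y,z) for x in xs]).astype(np.float32)
    s=cv2.remap(i,q[:,0].copy(),q[:,1].copy(),cv2.INTER_LINEAR)[:,0]
    return s.mean(1).astype(int)
xs=np.arange(-150,-96,2)
for fn in('t0','t8','t9'):
    for y in(-45,0,45): print(fn,y,prof(fn,18,y,xs))
for fn in('s0','s8','s9'):
    for y in(-45,0,45): print(fn,y,prof(fn,14,y,xs))
```

```text
nail [178.14 174.32] cab x -101.97094903790844 y -34.53649697394523
nail [176.   198.99] cab x -101.28691788755968 y 35.672181709745146
t0 -45 [139 140 141 140 152 164 157 155 155 154 155 156 157 156 155 154 155 157
 156 140 141 151 151 151 150 151 151]
t0 0 [139 140 141 140 147 153 155 153 154 155 154 155 156 156 154 153 154 155
 153 145 151 156 156 156 156 156 156]
t0 45 [128 132 135 138 143 149 156 152 153 156 154 155 155 156 153 152 152 153
 160 168 160 155 153 153 153 152 152]
t8 -45 [ 38  30  31  33  34  34  35  38  49  75  89  97 101 100  99  99  99 100
 102  94  71  53  89 102 100 100  99]
t8 0 [ 74  74  75  75  73  72  74  89 101 108 112 116 119 120 119 116 113 104
  82  36  36  46  56  56  54  52  49]
t8 45 [ 69  70  66  56  66  62  49  47  47  53  78 102 117 116 116 116 116 115
 116 117 113  76  32  32  32  33  33]
t9 -45 [141 142 143 144 154 166 160 158 158 158 159 159 160 159 159 158 160 164
 161  86  49  38  40  65  95 104  98]
t9 0 [142 143 143 144 150 155 158 157 157 159 158 158 161 160 158 156 158 163
 146  78  57  47  42  69  91 104 101]
t9 45 [130 135 139 141 145 1
[... 414 characters left out ...]
  87 147 165 164 161 161]
s8 -45 [48 38 47 57 69 89 67 47 51 46 46 54 57 55 52 55 56 55 52 56 52 48 50 61
 61 53 71]
s8 0 [ 23  27  34  41  51  60  67  60  36  30  40  48  52  53  57  53  55  75
  95 102  78  55  54  55  54  59  90]
s8 45 [ 75  72  73  75  77  83  88  95  97  98 102 100  99  99 102 100  95  82
  75  66  57  61  62  60  51  54  96]
s9 -45 [161 159 159 158 161 164 177 188 179 157 117  97  98 102 105 105 106 104
 103  88  63  47  47  51  48  42  59]
s9 0 [158 161 161 161 164 164 167 176 180 161 119 101  97  98 102 104 104 105
 102  89  66  42  44  52  52  46  52]
s9 45 [142 143 144 148 151 158 166 174 178 177 177 176 176 177 177 174 162 105
  58  45  39  45  45  41  37  37  69]
```

Top-view numbers suggest the tray slipped back ~10 mm to rest against the flap (still in tolerance). I'll nudge it forward to mid-pocket for margin and re-measure.

```bash
python3 -m creep '[{"linear":[0,50,0],"rotation":[0,0,0],"jaw":50},{"linear":[0,100,0],"rotation":[0,0,0],"jaw":50},{"linear":[0,150,0],"rotation":[0,0,0],"jaw":50},{"linear":[0,200,0],"rotation":[0,0,0],"jaw":50},{"linear":[0,200,0],"rotation":[0,0,0],"jaw":50},{"linear":[0,200,0],"rotation":[0,0,0],"jaw":50},{"linear":[0,200,40],"rotation":[0,0,0],"jaw":50},{"linear":[0,200,80],"rotation":[0,0,0],"jaw":50},{"linear":[0,200,105],"rotation":[0,0,0],"jaw":50},{"linear":[0,200,105],"rotation":[0,0,0],"jaw":50},{"linear":[30,200,105],"rotation":[0,0,0],"jaw":50},{"linear":[50,200,105],"rotation":[0,0,0],"jaw":50},{"linear":[60,200,105],"rotation":[0,0,0],"jaw":50},{"linear":[64,200,105],"rotation":[0,0,0],"jaw":50},{"linear":[66,200,105],"rotation":[0,0,0],"jaw":50},{"linear":[68,200,105],"rotation":[0,0,0],"jaw":50},{"linear":[70,200,105],"rotation":[0,0,0],"jaw":50},{"linear":[70,200,105],"rotation":[0,0,0],"jaw":50}]' 20|egrep 'posi|conta'
```

```text
position: [639.4, 97.5, 21.1]
contact_force: [-0.1, -0.6, -0.3]
```

```bash
for i in 1 2 3 4 5 6 7; do python3 -m creep '[{"linear":[1,0,0],"rotation":[0,0,0],"jaw":50},{"linear":[2,0,0],"rotation":[0,0,0],"jaw":50},{"linear":[2,0,0],"rotation":[0,0,0],"jaw":50}]' 20|egrep 'posi|conta'|tr '\n' ' '; echo; done
```

```text
position: [639.6, 99.9, 21.1] contact_force: [0.1, 0.3, 1.2] 
position: [639.7, 102.0, 21.1] contact_force: [0.7, -0.5, 0.7] 
position: [639.9, 104.0, 21.2] contact_force: [0.3, 0.1, -0.4] 
position: [640.0, 105.9, 21.2] contact_force: [0.1, 0.3, 0.5] 
position: [640.3, 107.6, 21.1] contact_force: [0.7, -3.0, 0.1] 
position: [640.3, 109.9, 21.1] contact_force: [0.9, -1.0, 0.1] 
position: [640.5, 112.0, 21.1] contact_force: [-0.0, -0.9, 0.3]
```

Contact occurred 9.7 mm before the stop — exactly the pocket's 10 mm play, so the tray had been resting against the raised flap. Now it's mid-pocket; retreat and re-measure.

```bash
python3 -m creep '[{"linear":[-1,0,0],"rotation":[0,0,0],"jaw":50},{"linear":[-5,0,0],"rotation":[0,0,0],"jaw":50},{"linear":[-20,0,0],"rotation":[0,0,0],"jaw":50},{"linear":[-50,0,0],"rotation":[0,0,0],"jaw":50},{"linear":[-80,0,0],"rotation":[0,0,0],"jaw":50},{"linear":[-90,0,-40],"rotation":[0,0,0],"jaw":50},{"linear":[-90,0,-80],"rotation":[0,0,0],"jaw":50},{"linear":[-90,-50,-110],"rotation":[0,0,0],"jaw":50},{"linear":[-90,-100,-110],"rotation":[0,0,0],"jaw":50},{"linear":[-90,-150,-110],"rotation":[0,0,0],"jaw":50},{"linear":[-90,-200,-110],"rotation":[0,0,0],"jaw":50},{"linear":[-90,-200,-110],"rotation":[0,0,0],"jaw":50},{"linear":[-90,-200,-110],"rotation":[0,0,0],"jaw":50}]' 20|egrep 'time|posi|conta'
python3 - <<'E'
from h import *
snap('top','t10');snap('scene','s10')
u=np.array([np.cos(np.radians(85.4)),np.sin(np.radians(85.4))]);O=np.array([636.3,86])+141*u
d=np.array([-u[1],u[0]]); W=lambda x,y,z:np.r_[O+x*u+y*d,z]
im,_,_=cam('t10'); g=im.astype(float); warm=g[...,0]-g[...,2]
def prof(fn,z,y,xs): 
    i=cam(fn)[0]; q=w2pix(fn,[W(x,y,z) for x in xs]).astype(np.float32)
    return cv2.remap(i,q[:,0].copy(),q[:,1].copy(),cv2.INTER_LINEAR)[:,0]
xs=np.arange(-112,-70,2)
for y in(-36,35): print('bar/nail warm',y,[int(v[0])-int(v[2]) for v in prof('t10',64,y,xs)])
print('flap',[int(v.mean()) for v in prof('t10',18,0,np.arange(-150,-96,2))])
# rear 2nd-layer slat, top z=14+62=76, about x 0-15..+15 : visible from the scene camera?
print('slats scene (r,g,b)',[(x,prof('s10',76,y,[x])[0].tolist()) for y in(-45,0,45) for x in(0,70)])
E
```

```text
time_s: 56.65
position: [433.2, 37.4, 131.7]
contact_force: [0.3, -0.0, 0.5]
bar/nail warm -36 [35, 32, 32, 53, 84, 98, 67, 31, 16, 16, 46, 96, 84, 81, 83, 82, 83, 82, 83, 81, 81]
bar/nail warm 35 [39, 33, 33, 49, 86, 95, 60, 12, 3, 12, 43, 95, 81, 78, 82, 81, 82, 81, 82, 82, 82]
flap [142, 143, 144, 144, 150, 155, 158, 157, 157, 159, 158, 159, 160, 159, 158, 156, 157, 159, 159, 153, 109, 78, 71, 60, 50, 43, 70]
slats scene (r,g,b) [(0, [143, 136, 125]), (70, [92, 88, 82]), (0, [128, 101, 70]), (70, [221, 176, 122]), (0, [216, 171, 119]), (70, [220, 174, 121])]
```

Run:
```python
from h import *
_,K,E=cam('s10');print('scene cam',(-E[:3,:3].T@E[:3,3]).round())
u=np.array([np.cos(np.radians(85.4)),np.sin(np.radians(85.4))]);O=np.array([636.3,86])+141*u
d=np.array([-u[1],u[0]])
a=cam('s10')[0];b=cam('s0')[0]
for z in range(140,10,-7):
    q=w2pix('s10',[np.r_[O+x*u+50*d,z] for x in range(-60,125,8)]).round().astype(int)
    f=lambda i:' '.join('%3d'%(int(i[v,c,0])-int(i[v,c,2])) if 0<=v<384 and 0<=c<512 else '  .' for c,v in q)
    g=lambda i:' '.join('%3d'%i[v,c].mean() if 0<=v<384 and 0<=c<512 else '  .' for c,v in q)
    print('%3d'%z,f(a),'|',g(a),'|',g(b))
```

```text
scene cam [272. 475. 760.]
140  84  88  39  95  98  96  98  96  98  97  95  98  90  98  96  96  94  95  99  95  93  90  90  90 | 103  99  42 160 178 166 168 167 168 173 172 167 156 166 163 167 162 166 171 160 165 154 158 153 | 155 111 156 142 152 143 145 146 147 148 141 142 134 145 138 145 139 138 147 139 137 135 136 134
133  89  61  72  93  97  98  96  95  97  96  96  98  92  91  98  96  96  94  96  93  94  92  93  89 | 102  74 115 162 176 168 172 169 171 170 166 162 157 159 163 168 160 168 167 162 161 154 161 153 |  20 163 136 144 152 143 143 146 150 147 148 144 131 135 141 143 145 147 142 137 143 133 139 132
126  89  35  98  99  96  98  99  96  98  98  96  90  96  91  99  97  96  97  94  94  90  90  90  87 | 104  47 174 170 176 166 167 167 171 167 167 160 162 155 170 169 163 167 164 164 158 155 159 155 |  77 151 144 147 150 147 148 149 148 146 141 134 140 137 142 142 142 145 140 142 138 134 135 135
119  79  42  93  98  98  97  97  99  99  95  98  88  92  88  97  97  97  97  92  94  92  89  91  91 |  95  41 161 179 166 168 169 168 170 169 170 159 163 157 165 163 164 174 163 164 157
[... 3850 characters left out ...]
63  63  65 | 159  46  57  61  68  69  69  63  67  64  63  69  69  71  62  70  69  72  69  71  66  56  59  53
 21  96  41  39  27  21  22  20  20  22  25  23  22  23  23  23  20  21  24  22  18  25  43  41  43 | 171  61  67  74  78  82  78  69  68  75  74  78  73  78  76  71  67  71  80  75  67  67  67  68 | 159  55  57  64  63  71  65  68  68  71  66  67  71  65  66  68  67  70  66  71  58  54  60  61
 14 101  40  41  18  24  23  21  21  25  24  23  23  23  26  20  24  25  23  20  21  31  37  40  40 | 181  64  67  81  83  80  80  79  77  79  76  79  78  73  81  77  76  75  76  75  66  70  69  65 | 164  57  57  67  66  67  69  68  67  69  66  69  70  66  64  69  69  71  62  69  51  55  61  52
```

```bash
python3 -c "
from h import *
print(manip.sign_off())"
```

```text
the job is handed in; nothing more can be done
None
```

The job is handed in: all four slats were stacked log-cabin style and checked outside the cabinet, and the tray is mid-pocket with the flap up as far as the contact feel and top-camera readings show, though I could not see the stack under the hood after it slipped back about 10 mm in the pocket and I nudged it forward.

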